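# Unclip the dust-filter cover and park it upright

### The arm

A 6-joint arm with a two-finger parallel gripper is mounted at the origin on the work surface. World frame = base frame: x ahead of the robot, y to its left, z up, the work surface at z = 0. Lengths are in m, angles in rad, forces in N, time in s.
With the tool pointing down it reaches from about 0.225 to 0.725 m from the base axis. Payload 3.1 kg.
Tool frame: the origin (TCP) lies midway between the tips of the shut fingers; the grasp point (between the pads) lies 19 mm behind it (manip.pinch_z is the x of the grasp point in the tool frame, in m); x points along the fingers, y is the direction in which the jaws open and shut, and the axes are right-handed (so a half turn about x gives the same grasp; the last joint's range is limited). The gripper opens to 85 mm and grips with 20 to 120 N. Pads are 22 mm wide; open, the fingers measure 114 mm over their backs; the gripper's body (76 mm by 85 mm) begins 54 mm behind the grasp point. The pads swing forward as they close: fully open they stand 13 mm farther back than shut.
Start: joints at [-1.467, 0.048, 0.099, 1.622, 0, 1.443], TCP at [0.121, -0.511, 0.231] pointing down, gripper open.
Joint ranges: [-2.91, 2.91], [-0.99, 1.94], [-1.21, 1.42], [-2.12, 2.29], [-1.49, 1.47], [-3.14, 3.14]. Speed limits (rad/s): [2.79, 2.79, 3.14, 3.14, 3.14, 3.14].

### API

Orientations are given as a 3x3 rotation matrix whose columns are the frame's x, y, z axes.
In Python, from plant import manip, grab_frame, camera_model, order gives the robot as it stands.
- The arm moves only by the tool arm_command, never from a script. Its argument "plan" is a list of rows, each a list of 3 entries, a list of its own where there are three numbers: the opening, from -1 (shut) to 1 (fully open), then the shift along the world's x, y, z in m, then the turn, a rotation vector about the world's x, y, z in degrees. In form: [[claw, [tx, ty, tz], [wx, wy, wz]], ...]. A call has 1 to 5 rows; each row shifts and turns the commanded pose from where the row before left it; what a row does not reach is not made up. A row lasts 1/8 s, in which the tool goes at most 62.5 mm and 10.7 degrees, less where a joint would pass 70% of its speed; a pose out of reach is approached as far as the arm can. A call is refused whole if a number of a shift passes 0.0625 or a number of a turn 10.7, either way. A call with a gripper value outside its range is refused whole. The fingers move at their own pace and stop on an object; "squeeze" is the grip in N (left out, the last holds). Time passes only in rows, so rows that do not move let the fingers close. It gives the time, the measured TCP pose, the force and the opening at its end, in the units of the state.
- manip.sense(): the state, without advancing time (a new reading comes with each control period).
- grab_frame(name): name is "scene" or "top"; returns the picture (384x512x3 uint8, blue, green, red); there is no depth.
- camera_model(name): a dict with "intrinsics" (3x3 intrinsics, pixels), "R" (3x3) and "t" (3): a world point X has camera coordinates R X + t. Camera axes: x right, y down, z forward; pixel columns grow to the right and rows downward; lengths in m; the calibration is good to about 2 mm. A picture is of the moment at which its call begins. camera_model takes no time and is no camera call.
- order.hand_in(): hands the job in, once; it reports no verdict.
The state is a dict: "time": time; "joint_pos": joint angles; "qvel": joint speeds; "joint_efforts": joint torques, N m; "position": TCP position; "eef_rot": TCP orientation; "ft_force": force on the tool from outside, world axes, zero at the start; "moment": the same for the moment, N m; "grip_width": finger opening in m.
Only numpy, scipy, OpenCV 4.12 (cv2) and the standard library are available. Lean on these libraries where they do the work, as an engineer would, in place of code of your own. Each camera call takes 0.05 s, during which the arm holds its last target.

### The job

Open the bench dust-filter housing: squeeze the two black snap tabs on its orange cover together, lift the cover straight off and lean it, tongue end up and tabs outward, on the 45-degree wooden rest with its foot edge against the ledge, and let go of it there. Then take it again by the grip tongue and stand it upright, tongue up, about midway along the slot of the wooden rack, fully down, and let go. Leave the sander, the sanding block and the timber blank where they are.

Things in the scene. Friction and masses are not known exactly. Their poses are not given: they have to be found in the camera images.
- housing: Grey open-topped filter housing, fixed, 146 x 106 mm, rim 90 mm high, a 6 mm high dark edge around the cover; a dust port sticks 25 mm out of its -x end. Origin: centre of the underside; x along its length, z up. At the start the cover lies on it, axes matching, both hooks caught under fixed ledges: it cannot be lifted until both tabs are in.
- cover: Orange cover, 0.2 to 0.3 kg: plate 130 (x) x 84 (y) x 10 mm with a grip tongue 30 mm wide, 10 mm thick, at x = 65 to 108 mm. Origin: centre of the plate's underside; x to the tongue, z out of the top. Two black tabs stand on top at x = 0, each 32 mm long, 8 thick, to z = 54 mm, outer faces at y = +30 and -30. Two hooks under them reach down to z = -14 mm (x within 13, y out to 36.5 mm).
- tab_left (a joint): How far the +y tab is pressed in towards the middle, m: 0 = out (hooked), 0.007 = end stop. Its hook is free of the ledge above about 0.0055. Spring: about 3 N to start it, 9 N at the stop.
- tab_right (a joint): The same for the -y tab.
- tab_left_pad (a point): Middle of the height at which to press the outer face of the +y tab (cover z = 34 mm, 24 mm above the plate's top); moves with the tab; axes as the cover's.
- tab_right_pad (a point): The same on the -y tab.
- tongue (a point): Grip point in the middle of the tongue, 88 mm along cover x, mid-thickness; axes as the cover's. Pinch it across its 30 mm width (cover y).
- foot (a point): Middle of the cover's foot edge, the -x end of the plate, mid-thickness; axes as the cover's.
- rest: Wooden sloping rest on a blue base, fixed, 150 x 100 mm, 110 high. Origin: centre of the underside. It rises at 45 degrees towards its +x. The cover lies on it with cover x up the slope, cover y along rest y, top outward. The ledge at the bottom stands 18 mm proud of the slope; a pad (first 30 mm of the slope) and a beam (96 to 114 mm up), 96 mm wide, carry the plate; the hooks hang in the gap between them, so take the cover off square to the slope.
- rest_foot (a point): The inner corner of the rest's ledge and slope, midway across: the middle of the underside edge of the cover's foot comes here when it is properly leaned. Axes as the rest's.
- rack: Low wooden rack, fixed; blue base 110 x 130 mm, 12 thick; two bars 20 mm thick, 120 long, top at 52 mm, leave one slot 18 mm wide along rack y, open above and at both ends. Origin: centre of the underside. The cover stands in it on its foot edge, cover y along rack y, tabs to either side.
- slot (a point): Middle of the slot's floor, 12 mm above the bench; axes as the rack's.
- sander: Bystander: green and black sander, 155 x 75 x 86 mm. Origin: centre of its underside.
- sanding_block: Bystander: cork sanding block, 110 x 65 x 38 mm. Origin: centre of its underside.
- blank: Bystander: timber blank with two holes, 140 x 70 x 40 mm. Origin: centre of its underside.
- mouth (a point): Centre of the housing's rim plane, 90 mm above its underside, where the cover's origin lies at the start.
Mind the look-alikes: they are no part of the job. What is shaped like the rest but purple is not meant. What is shaped like the rack but pink or purple is not meant.

How it is judged:
By the outcome, as a careful person would: the job done as asked, in the order asked, and still so for the second after the job is handed in, with the robot touching nothing.
It also fails if it takes over 59 s, if anything falls off the work surface, if the arm or the gripper's body presses on something with over 40 N, if the wrist force passes 120 N, or if a joint passes its speed limit or range.

## Working session

There is one attempt and no reset: what is moved stays moved. The work goes in short steps, Python scripts to look and compute and a tool call to move; the robot and the scene stay as the last step left them, time stands still between calls to the robot, and variables do not carry over. Pictures are saved under pics/ and viewed, and the job is handed in when it is done.

Besides the shell and the picture viewer there is one more tool, called in YAML: its name, and indented under it one key for each argument. arm_command: Moves the arm, as the interface text tells. Its arguments: {"type":"object","properties":{"plan":{"type":"array","items":{"type":"array"}},"squeeze":{"type":"number"}},"required":["plan"]}

```bash
ls; mkdir -p pics; python3 - <<'E'
from plant import manip, grab_frame, camera_model, order
import cv2
for n in ["scene","top"]:
    im=grab_frame(n); cv2.imwrite(f"pics/{n}0.png",im)
    c=camera_model(n); print(n,c)
print(manip.sense(), manip.pinch_z)
E
```

```text
pics
scene {'intrinsics': array([[490.20560498,   0.        , 257.21625164],
       [  0.        , 490.20560498, 193.85263143],
       [  0.        ,   0.        ,   1.        ]]), 'R': array([[-0.82161654,  0.57003357,  0.00282708],
       [ 0.49631329,  0.71778184, -0.48832607],
       [-0.28039149, -0.39981366, -0.87265666]]), 't': array([ 0.35743533, -0.30332949,  1.97959844])}
top {'intrinsics': array([[360.55897035,   0.        , 255.26237185],
       [  0.        , 360.55897035, 189.96665662],
       [  0.        ,   0.        ,   1.        ]]), 'R': array([[ 0.00595036, -0.99963381,  0.02639753],
       [-0.99801564, -0.00759137, -0.0625073 ],
       [ 0.0626848 , -0.02597321, -0.99769535]]), 't': array([0.10725558, 0.55036004, 1.06368009])}
{'time': 0.1, 'joint_pos': array([-1.46682286e+00,  4.86812723e-02,  9.76906334e-02,  1.62200053e+00,
        6.99856661e-05,  1.44301630e+00]), 'qvel': array([-0.00054882, -0.00077531,  0.00242015, -0.00075701, -0.0001833 ,
       -0.00142729]), 'joint_efforts': array([ 3.49176182e-03, -3.39852941e+01,  3.20935178e+01,  1.58494699e-02,
       -9.25480595e-05, -1.93631692e-06]), 'position': array([ 0.12054407, -0.51038582,  0.23019981]), 'eef_rot': array([[-1.58186588e-04,  2.29684246e-01, -9.73265186e-01],
       [ 2.19025174e-03, -9.73262784e-01, -2.29684035e-01],
       [-9.99997589e-01, -2.16802870e-03, -3.49109201e-04]]), 'ft_force': array([-0.67401342, -0.20906254,  0.67746411]), 'moment': array([ 0.03433513, -0.02514111,  0.03891867]), 'grip_width': 0.08517257306100495} -0.0187
```

View pics/scene0.png

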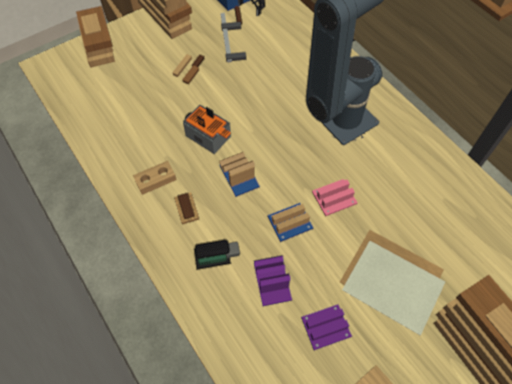

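View pics/top0.png

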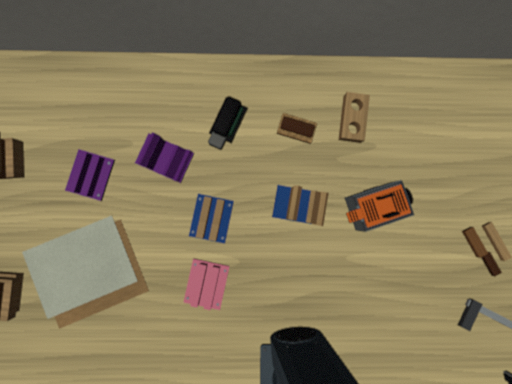

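```bash
cat > h.py <<'E'
import numpy as np, cv2
from plant import camera_model
CM={n:camera_model(n) for n in("scene","top")}
def proj(n,X):
    c=CM[n]; p=np.atleast_2d(X)@c["R"].T+c["t"]; q=p@c["intrinsics"].T; return q[:,:2]/q[:,2:]
def ray(n,uv,z):
    c=CM[n]; d=c["R"].T@np.linalg.solve(c["intrinsics"],[uv[0],uv[1],1]); o=-c["R"].T@c["t"]
    return o+d*(z-o[2])/d[2]
def crop(f,x0,y0,x1,y1,s,out,pts=None):
    im=cv2.imread(f)[y0:y1,x0:x1]; im=cv2.resize(im,None,fx=s,fy=s,interpolation=cv2.INTER_CUBIC)
    for x in range((x0+9)//10*10,x1,10):
        cv2.putText(im,str(x),(int((x-x0+.5)*s),8),0,.3,(0,0,0),1); cv2.line(im,(int((x-x0+.5)*s),10),(int((x-x0+.5)*s),16),(255,0,255),1)
    for y in range((y0+9)//10*10,y1,10):
        cv2.putText(im,str(y),(0,int((y-y0+.5)*s)+3),0,.3,(0,0,0),1); cv2.line(im,(20,int((y-y0+.5)*s)),(26,int((y-y0+.5)*s)),(255,0,255),1)
    return im
E
python3 - <<'E'
from h import *
a=crop("pics/top0.png",340,170,420,240,5,None);b=crop("pics/scene0.png",175,95,240,160,5.4,None)
cv2.imwrite("pics/a1.png",np.hstack([a,b[:350,:]] if b.shape[0]>=350 else [a]))
a=crop("pics/top0.png",265,175,335,235,5.5,None);b=crop("pics/scene0.png",210,145,270,205,5.5,None)
cv2.imwrite("pics/a2.png",np.hstack([a,b]))
a=crop("pics/top0.png",180,185,245,250,6,None);b=crop("pics/scene0.png",260,195,325,260,6,None)
cv2.imwrite("pics/a3.png",np.hstack([a,b]))
E
```

```text
(no output)
```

View pics/a1.png

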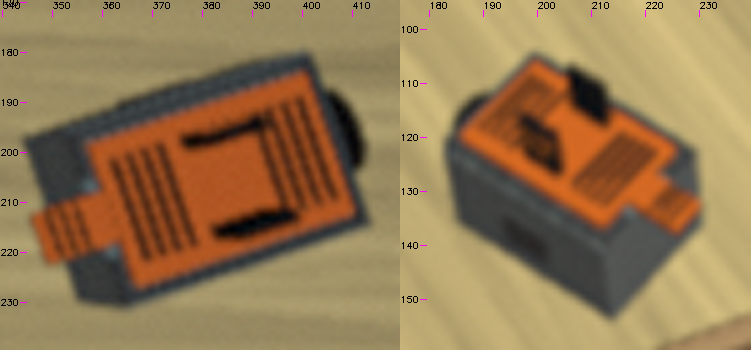

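View pics/a2.png

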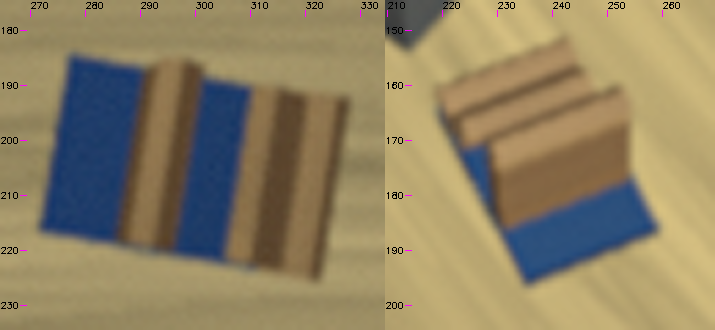

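View pics/a3.png

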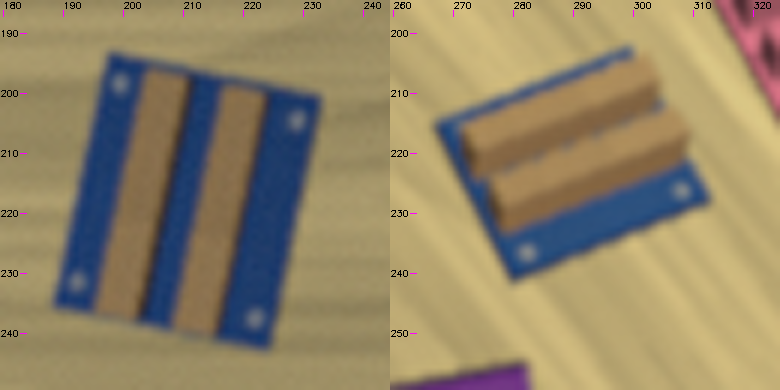

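```bash
cat > fit.py <<'E'
from h import *
from scipy.optimize import least_squares
def fit(cor,x0,views=("top","scene"),verbose=True):
    # cor: view-> list of (local xyz, uv)
    def T(p,L): 
        c,s=np.cos(p[2]),np.sin(p[2]); L=np.array(L,float); return np.c_[c*L[:,0]-s*L[:,1]+p[0],s*L[:,0]+c*L[:,1]+p[1],L[:,2]]
    def res(p):
        r=[]
        for v in views:
            r.append((proj(v,T(p,[a for a,_ in cor[v]]))-np.array([b for _,b in cor[v]])).ravel())
        return np.concatenate(r)
    s=least_squares(res,x0,loss="soft_l1",f_scale=1.0)
    print(views,s.x.round(4),"deg",np.degrees(s.x[2]).round(2)); 
    if verbose: print(res(s.x).reshape(-1,2).round(1).tolist())
    return s.x
E
cat > run1.py <<'E'
from fit import *
for n in CM: print(n,-CM[n]["R"].T@CM[n]["t"])
h=.1
cover={"top":[((-.065,-.042,h),(399.5,183.5)),((-.065,.042,h),(410,212.5)),((.065,.042,h),(367,227.5)),((.065,-.042,h),(357.5,199)),((.108,-.015,h),(346.5,213)),((.108,.015,h),(350,222))],
"scene":[((-.065,-.042,h),(199.5,107)),((-.065,.042,h),(185.5,121)),((.065,.042,h),(212,137)),((.065,-.042,h),(226,123.5)),((.108,-.015,h),(230,132)),((.108,.015,h),(226,138.5))]}
E
python3 - <<'E'
from run1 import *
print(ray("top",(383,205),.1),ray("scene",(206,122),.1), ray("top",(302,205),.02),ray("top",(210,217),.02))
E
```

```text
scene [0.99928378 0.80544476 1.57837557]
top [0.48195314 0.13902148 1.09279891]
[ 0.50517747 -0.24212518  0.1       ] [ 0.50617348 -0.23609226  0.1       ] [ 0.50546104 -0.02871664  0.02      ] [0.46820351 0.24456899 0.02      ]
```

```bash
python3 - <<'E'
import re
s=open('run1.py').read()
i=s.index('"scene":[')
t='''"scene":[((-.065,.042,h),(199.5,107)),((-.065,-.042,h),(185.5,121)),((.065,-.042,h),(212,137)),((.065,.042,h),(226,123.5)),((.108,.015,h),(230,132)),((.108,-.015,h),(226,138.5))]}
b=.012;t=.052
rack={"top":[((.055,.065,b),(188.5,235)),((.055,-.065,b),(223.5,242.5)),((-.055,-.065,b),(232,200)),((-.055,.065,b),(198,193)),],"scene":[]}
# rack y axis: along bars. In top picture bars run up-down (world x), take rack y = world +x-ish, rack x = world -y (right)
def R(x,y,z): return (x,y,z)
rack={"top":[((-.055,.065,b),(198,193)),((.055,.065,b),(232,200)),((.055,-.065,b),(223.5,242.5)),((-.055,-.065,b),(188.5,235)),
 ((-.029,.06,t),(203,195.5)),((-.009,.06,t),(210.5,197.5)),((-.009,-.06,t),(202.5,237)),((-.029,-.06,t),(194.5,235.5)),
 ((.009,.06,t),(215,198)),((.029,.06,t),(222.5,200)),((.029,-.06,t),(215,240.5)),((.009,-.06,t),(207,239))],
"scene":[((-.055,.065,b),(281,241)),((-.055,-.065,b),(312,228)),((.055,-.065,b),(299,202)),((.055,.065,b),(268,215)),
 ((-.029,-.06,t),(307.5,217.5)),((-.029,.06,t),(277.5,229.5)),((.029,-.06,t),(301,203.5)),((.029,.06,t),(272,215.5))]}
rest={"top":[((.075,.05,b),(271.5,217)),((.075,-.05,b),(277,184.5))],"scene":[((.075,.05,b),(259,186.5)),((.075,-.05,b),(235,196))]}
'''
open('run1.py','w').write(s[:i]+t)
E
python3 - <<'E'
from run1 import *
for v in (("top","scene"),("top",),("scene",)): fit(cover,[.505,-.24,1.8],v)
for v in (("top","scene"),("top",),("scene",)): fit(rack,[.468,.245,-.2],v)
for v in (("top","scene"),("top",),("scene",)): fit(rest,[.505,-.028,1.4],v)
E
```

```text
scene [0.99928378 0.80544476 1.57837557]
top [0.48195314 0.13902148 1.09279891]
('top', 'scene') [ 0.5045 -0.2428  1.9049] deg 109.14
[[0.3, -0.0], [0.1, -0.5], [-0.4, -0.3], [-1.2, -0.6], [-1.4, -0.3], [-1.3, 1.0], [-0.3, -1.4], [-0.5, -1.3], [-0.1, -0.7], [-0.1, -1.9], [0.6, -0.3], [-0.4, -1.4]]
('top',) [ 0.5041 -0.2447  1.9059] deg 109.2
[[0.9, 0.1], [0.8, -0.3], [0.2, -0.1], [-0.5, -0.4], [-0.7, -0.1], [-0.6, 1.2]]
('scene',) [ 0.507  -0.2378  1.9036] deg 109.07
[[-0.2, -0.3], [-0.4, -0.2], [0.1, 0.5], [0.1, -0.7], [0.7, 1.0], [-0.2, -0.2]]
('top', 'scene') [ 0.4663  0.2446 -1.7649] deg -101.12
[[-1.3, -0.4], [0.8, -0.1], [0.4, 0.3], [-1.0, 0.5], [0.3, -0.2], [-0.4, -0.8], [-1.1, 0.8], [0.1, 0.9], [1.3, -0.0], [0.6, -0.6], [-0.5, -0.0], [0.6, 0.1], [-1.8, 0.2], [0.6, -0.4], [-0.1, 0.4], [-1.8, 0.2], [1.6, -0.5], [0.3, 0.0], [0.8, 0.0], [-1.2, 0.2]]
('top',) [ 0.4664  0.2446 -1.7635] deg -101.04
[[-1.4, -0.4], [0.7, -0.1], [0.4, 0.3], [-1.0, 0.5], [0.3, -0.2], [-0.4, -0.8], [-1.1, 0.8], [0.1, 0.9], [1.2, -0.1], [0.5, -0.7], [-0.5, -0.1], [0.6, 0.0]]
('scene',) [ 0.4659  0.2446 -1.7672] deg -101.25
[[-1.8, 0.1], [0.7, -0.4], [0.1, 0.4], [-1.7, 0.1], [1.7, -0.5], [0.3, -0.0], [0.9, 0.0], [-1.1, 0.1]]
('top', 'scene') [ 0.5064 -0.0192  1.407 ] deg 80.61
[[-0.4, -0.1], [-0.4, -0.4], [0.3, -1.1], [-0.4, -0.5]]
('top',) [ 0.5057 -0.0204  1.4056] deg 80.54
[[-0.0, 0.2], [0.0, -0.2]]
('scene',) [ 0.5074 -0.0164  1.3973] deg 80.06
[[0.4, -0.2], [-0.4, 0.2]]
```

```bash
cat >> fit.py <<'E'
def T3(p,L):
    c,s=np.cos(p[2]),np.sin(p[2]); L=np.atleast_2d(np.array(L,float)); return np.c_[c*L[:,0]-s*L[:,1]+p[0],s*L[:,0]+c*L[:,1]+p[1],L[:,2]]
def over(f,v,box,s,polys):
    x0,y0,x1,y1=box; im=crop(f,x0,y0,x1,y1,s,None)
    for W,col in polys:
        q=(proj(v,W)-[x0,y0]+.5)*s
        cv2.polylines(im,[np.round(q*8).astype(int)],False,col,1,cv2.LINE_AA,3)
    return im
def boxw(x0,x1,y0,y1,z0,z1):
    b=[(x0,y0),(x1,y0),(x1,y1),(x0,y1),(x0,y0)]
    o=[[(x,y,z) for x,y in b] for z in (z0,z1)]
    return o+[[(x,y,z0),(x,y,z1)] for x,y in b[:4]]
E
cat > ov.py <<'E'
from fit import *
def coverp(p,col):
    L=[[(-.065,-.042,.1),(.065,-.042,.1),(.065,-.015,.1),(.108,-.015,.1),(.108,.015,.1),(.065,.015,.1),(.065,.042,.1),(-.065,.042,.1),(-.065,-.042,.1)]]
    L+=boxw(-.016,.016,.022,.030,.1,.144)[1:2]+boxw(-.016,.016,-.030,-.022,.1,.144)[1:2]
    L+=boxw(-.073,.073,-.053,.053,0,.09)[:1]+boxw(-.073,.073,-.053,.053,0,.096)[1:2]
    return [(T3(p,l),col) for l in L]
def restp(p,col,zf=.0294,xf=None):
    c=np.sqrt(.5)
    P=lambda s,n,y:(xf+(s-n)*c,y,zf+(s+n)*c)
    L=boxw(-.075,.075,-.05,.05,0,.012)
    for a in ([(0,.0),(0,.018)],[(0,0),(.03,0)],[(.096,0),(.114,0)]):
        (s0,n0),(s1,n1)=a
        L.append([P(s0,n0,-.048),P(s1,n1,-.048),P(s1,n1,.048),P(s0,n0,.048),P(s0,n0,-.048)])
    return [(T3(p,l),col) for l in L]
def rackp(p,col):
    L=boxw(-.055,.055,-.065,.065,0,.012)[1:2]+boxw(-.029,-.009,-.06,.06,0.012,.052)[1:2]+boxw(.009,.029,-.06,.06,0.012,.052)[1:2]
    return [(T3(p,l),col) for l in L]
E
python3 - <<'E'
from ov import *
r=(0,0,255);g=(0,255,0);w=(255,255,255)
P=[[.5045,-.2428,1.905]]
a=over("pics/top0.png","top",(338,172,420,237),6,coverp([.5041,-.2447,1.9059],g))
b=over("pics/scene0.png","scene",(176,95,236,160),6,coverp([.507,-.2378,1.9036],g))
n=min(a.shape[0],b.shape[0]);cv2.imwrite("pics/o1.png",np.hstack([a[:n],b[:n]])[:, :800] if a.shape[1]+b.shape[1]>800 else np.hstack([a[:n],b[:n]]))
a=over("pics/top0.png","top",(180,185,245,250),6,rackp([.4663,.2446,-1.765],g))
b=over("pics/scene0.png","scene",(260,195,325,260),6,rackp([.4663,.2446,-1.765],g))
cv2.imwrite("pics/o3.png",np.hstack([a,b]))
a=over("pics/top0.png","top",(265,175,331,233),6,restp([.506,-.0195,1.405],g,xf=-.045))
b=over("pics/scene0.png","scene",(210,145,270,203),6,restp([.506,-.0195,1.405],g,xf=-.045))
cv2.imwrite("pics/o2.png",np.hstack([a,b]))
E
```

```text
(no output)
```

View pics/o1.png

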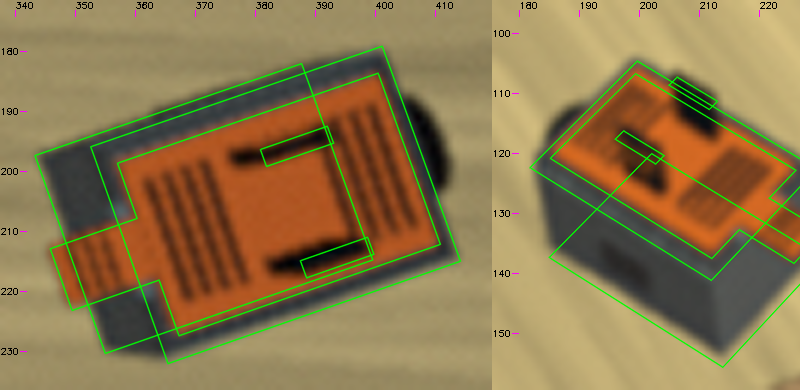

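View pics/o2.png

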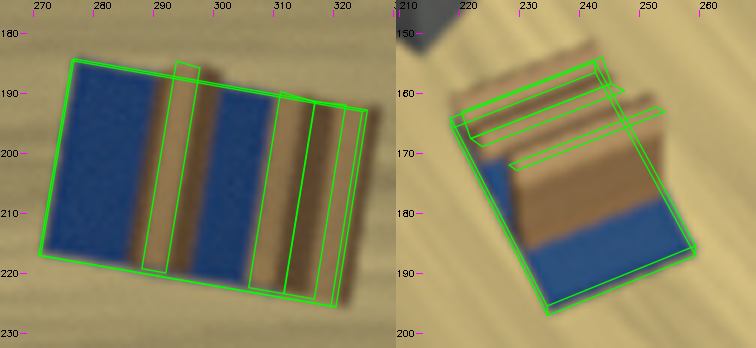

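View pics/o3.png

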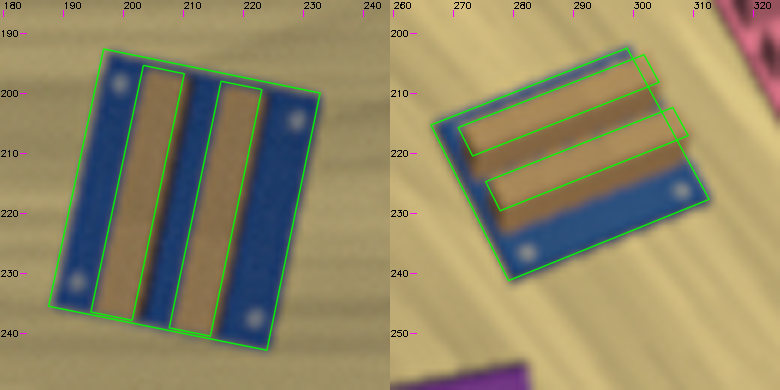

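```bash
python3 - <<'E'
from ov import *
a=over("pics/top0.png","top",(268,178,334,230),11,[])
b=over("pics/scene0.png","scene",(212,145,266,200),11,[])
cv2.imwrite("pics/r1.png",a);cv2.imwrite("pics/r2.png",b)
E
```

```text
(no output)
```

View pics/r1.png

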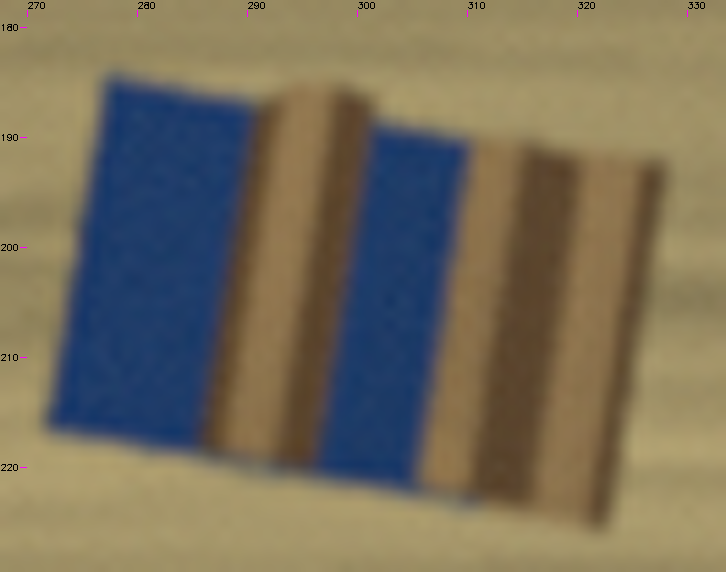

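View pics/r2.png

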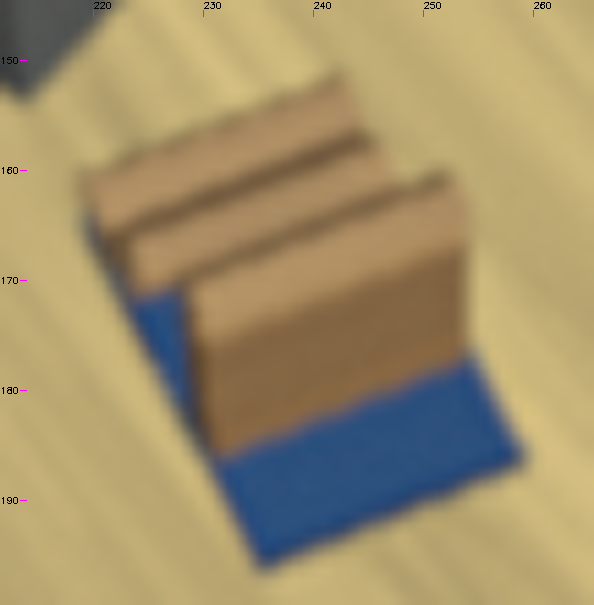

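```bash
cat > frest.py <<'E'
from ov import *
c=np.sqrt(.5);e=.048
def P(xf,zf,s,n,y): return (xf+(s-n)*c,y,zf+(s+n)*c)
# +y side => top view bottom
F={"top":[((.075,.05,.0,'b'),(272,217)),((.075,-.05,0,'b'),(277.2,184.5)),
 ((0,-e,0),(320.2,191.8)),((0,e,0),(315.3,223.7)),((0,-e,.018),(326,192.2)),((0,e,.018),(321,225.2)),
 ((.03,-e,0),(315,190.8)),((.03,e,0),(310.5,222.6)),((.096,-e,0),(301,187.5)),((.096,e,0),(296.3,220)),((.114,-e,0),(297.5,185.6)),((.114,e,0),(292.8,219.6))],
"scene":[((.075,.05,0,'b'),(259,186.5)),((.075,-.05,0,'b'),(235,196)),
 ((.114,-e,0),(228.6,169.7)),((.114,e,0),(252.3,160.3)),((.03,-e,0),(223.2,167)),((.03,e,0),(245.5,158)),
 ((0,-e,0),(221,166)),((0,e,0),(243.6,156.3)),((0,-e,.018),(218.8,160.7)),((0,e,.018),(241.6,151.2))]}
def model(q,v):
    L=[(.012 if False else 0,)*3 for _ in ()]
    for a,_ in F[v]:
        L.append((a[0],a[1],.012) if len(a)==4 else P(q[3],q[4],a[0],a[2],a[1]))
    return proj(v,T3(q[:3],L))
for views in (("top","scene"),("top",),("scene",)):
    res=lambda q:np.r_[np.concatenate([(model(q,v)-np.array([b for _,b in F[v]])).ravel() for v in views]),(q[4]-.0294)/.002]
    s=least_squares(res,[.506,-.02,1.4,-.05,.029],loss="soft_l1")
    q=s.x;print(views,q.round(4),"foot",T3(q[:3],[(q[3],0,q[4])]).round(4)); print(s.fun[:-1].reshape(-1,2).round(1).tolist()) if 0 else print(res(q)[:-1].reshape(-1,2).round(1).tolist())
E
python3 frest.py
```

```text
('top', 'scene') [ 0.5062 -0.0201  1.4162 -0.0559  0.0291] foot [[ 0.4976 -0.0754  0.0291]]
[[-0.5, 0.3], [-0.5, -0.1], [0.4, -0.1], [0.5, 0.1], [-0.3, -0.0], [-0.1, -0.6], [-0.1, -0.7], [-0.5, 0.2], [0.6, -1.1], [0.0, 0.6], [0.2, -0.3], [-0.4, 0.4], [0.3, -1.4], [-0.2, -0.6], [-0.3, 0.8], [0.5, 0.2], [-0.7, -0.3], [0.5, -0.8], [-0.5, -0.6], [0.1, -0.2], [0.1, 0.3], [0.6, 0.5]]
('top',) [ 0.5058 -0.0214  1.415  -0.0545  0.0292] foot [[ 0.4973 -0.0753  0.0292]]
[[-0.1, 0.4], [-0.0, 0.0], [0.4, 0.0], [0.4, 0.2], [-0.3, 0.1], [-0.1, -0.5], [-0.1, -0.6], [-0.6, 0.3], [0.6, -1.0], [-0.0, 0.7], [0.2, -0.2], [-0.5, 0.4]]
('scene',) [ 0.5074 -0.0166  1.4146 -0.0594  0.0294] foot [[ 0.4982 -0.0753  0.0294]]
[[0.6, -0.6], [-0.0, 0.2], [-0.5, 0.8], [0.4, 0.3], [-0.9, -0.3], [0.4, -0.7], [-0.6, -0.6], [0.0, -0.2], [-0.0, 0.3], [0.5, 0.5]]
```

```bash
python3 - <<'E'
from ov import *
b=over("pics/scene0.png","scene",(178,98,236,158),10,[])
cv2.imwrite("pics/c2.png",b)
b=over("pics/top0.png","top",(340,174,416,234),10,[])
cv2.imwrite("pics/c1.png",b)
E
```

```text
(no output)
```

View pics/c2.png

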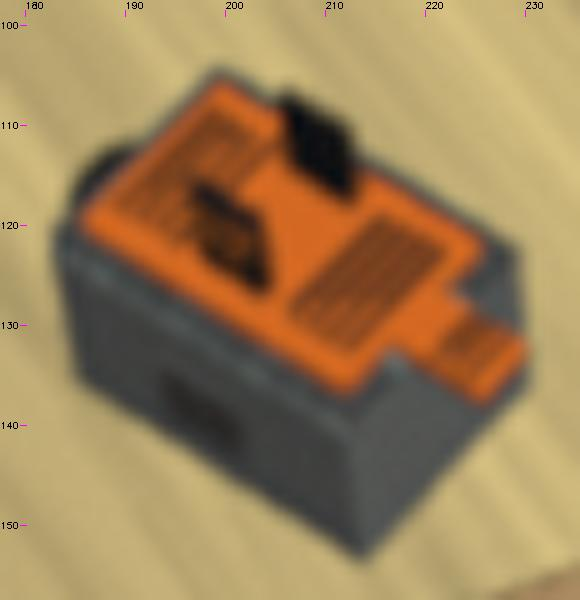

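View pics/c1.png

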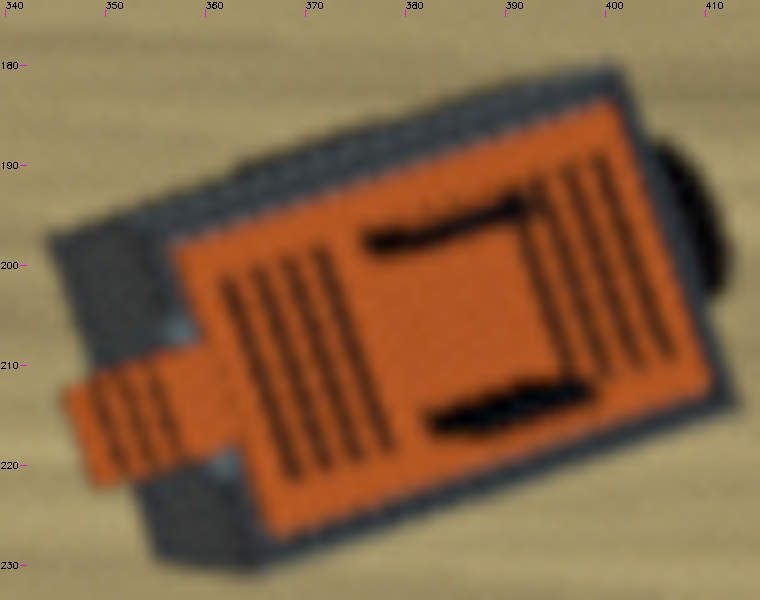

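```bash
cat > fc.py <<'E'
from ov import *
h=.1
cover={"top":[((-.065,-.042,h),(400.8,183.2)),((-.065,.042,h),(411.1,212.2)),((.065,.042,h),(367,227.5)),((.065,-.042,h),(356.7,198)),((.108,-.015,h),(345.7,213)),((.108,.015,h),(349.3,222.5))],
"scene":[((-.065,.042,h),(199.7,105.3)),((-.065,-.042,h),(185.3,119.3)),((.065,-.042,h-.002),(212.5,137.2)),((.065,.042,h),(226,121.8)),((.108,.015,h),(230.2,132)),((.108,-.015,h-.004),(225.7,138)),((-.016,.03,.144),(206.3,106.7)),((.016,.03,.144),(212.3,110))]}
for v in (("top","scene"),("top",),("scene",)): fit(cover,[.505,-.24,1.8],v)
E
python3 fc.py
```

```text
('top', 'scene') [ 0.5044 -0.2439  1.8988] deg 108.79
[[-0.5, 0.5], [-0.6, 0.0], [-0.2, -0.3], [0.0, 0.3], [-0.3, -0.5], [-0.3, 0.3], [-0.5, 0.0], [-0.4, 0.1], [-0.8, -0.8], [-0.2, -0.3], [0.2, -0.3], [-0.3, -0.4], [-0.2, -0.8], [0.4, -0.1]]
('top',) [ 0.5046 -0.2447  1.9015] deg 108.95
[[-0.3, 0.3], [-0.3, -0.1], [0.1, -0.4], [0.3, 0.3], [0.0, -0.5], [0.1, 0.3]]
('scene',) [ 0.5043 -0.2422  1.8946] deg 108.55
[[-0.2, 0.3], [-0.1, 0.3], [-0.6, -0.5], [0.0, 0.0], [0.3, 0.1], [-0.1, -0.0], [0.0, -0.5], [0.7, 0.3]]
```

arm_command:
  plan:
    - [1, [0.038, 0.027, 0], [0, 0, 9.5]]
    - [1, [0.038, 0.027, 0], [0, 0, 9.5]]
    - [1, [0.038, 0.027, 0], [0, 0, 9.5]]
    - [1, [0.038, 0.027, 0], [0, 0, 9.5]]
    - [1, [0.038, 0.027, 0], [0, 0, 9.5]]
  squeeze: 40

```text
time: 0.72
position: [0.3115, -0.3747, 0.2307]
eef_rot: [[-0.0, 0.875, -0.484], [0.001, -0.484, -0.875], [-1.0, -0.001, -0.0]]
ft_force: [0.5, 0.3, 0.5]
grip_width: 0.0855
```

arm_command:
  plan:
    - [1, [0.038, 0.027, 0], [0, 0, 9.5]]
    - [1, [0.038, 0.027, 0], [0, 0, 9.5]]
    - [1, [0.038, 0.027, 0], [0, 0, 9.5]]
    - [1, [0.038, 0.027, 0], [0, 0, 9.5]]
    - [1, [0.038, 0.027, 0], [0, 0, 9.5]]

```text
time: 1.35
position: [0.5015, -0.2398, 0.2307]
eef_rot: [[-0.001, 0.948, 0.319], [0.0, 0.319, -0.948], [-1.0, -0.001, -0.001]]
ft_force: [-0.6, -1.0, -0.0]
grip_width: 0.0855
```

```bash
cat > st.py <<'E'
from plant import manip
import numpy as np, json
s=manip.sense()
np.set_printoptions(precision=4,suppress=True)
for k in("time","position","joint_pos","ft_force","moment","grip_width"): print(k,s[k])
R=s["eef_rot"]; print(R, "yaw y",np.degrees(np.arctan2(R[1,1],R[0,1])))
open("log.jsonl","a").write(json.dumps([list(s["joint_pos"]),list(s["position"]),R.tolist()])+"\n")
E
python3 st.py
```

```text
time 1.35
position [ 0.5015 -0.2398  0.2307]
joint_pos [-0.5665  0.1301  0.1857  1.6273 -0.0002  0.6797]
ft_force [-0.5606 -0.9533 -0.0237]
moment [-0.0183 -0.0499  0.0256]
grip_width 0.08554492459682775
[[-0.0009  0.9478  0.3189]
 [ 0.0004  0.3189 -0.9478]
 [-1.     -0.0007 -0.0006]] yaw y 18.598487142647343
```

arm_command:
  plan:
    - [1, [0.003, -0.004, -0.04], [0, 0, 0.25]]
    - [1, [0, 0, -0.036], [0, 0, 0]]
    - [1, [0, 0, 0], [0, 0, 0]]

```text
time: 1.72
position: [0.5009, -0.243, 0.1506]
eef_rot: [[-0.008, 0.948, 0.318], [0.005, 0.318, -0.948], [-1.0, -0.006, -0.008]]
ft_force: [-0.8, -0.3, 1.0]
grip_width: 0.0853
```

```bash
python3 st.py; python3 - <<'E'
from ov import *
from plant import grab_frame
g=(0,255,0)
for n,b in(("top",(340,165,420,240)),("scene",(170,85,250,160))):
    cv2.imwrite(f"pics/{n}1.png",grab_frame(n)); cv2.imwrite(f"pics/{n}1c.png",over(f"pics/{n}1.png",n,b,7,[]))
E
```

```text
time 1.725
position [ 0.5009 -0.243   0.1506]
joint_pos [-0.5721  0.1377  0.0351  1.4779 -0.      0.6749]
ft_force [-0.7615 -0.3446  0.9817]
moment [ 0.0633 -0.0031 -0.0433]
grip_width 0.08525148069405666
[[-0.0082  0.948   0.3182]
 [ 0.0052  0.3182 -0.948 ]
 [-1.     -0.0061 -0.0075]] yaw y 18.55639040613496
```

View pics/top1c.png

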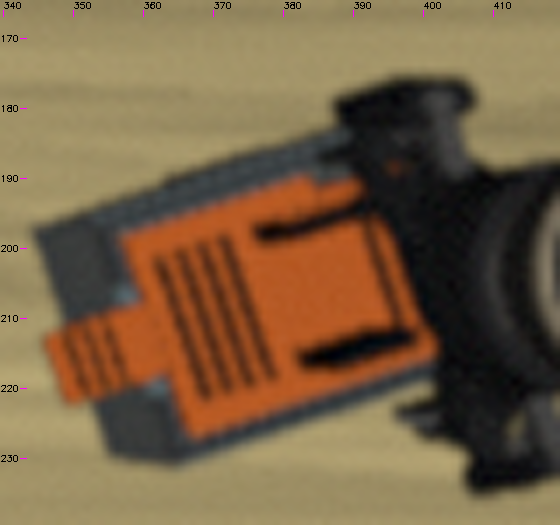

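View pics/scene1c.png

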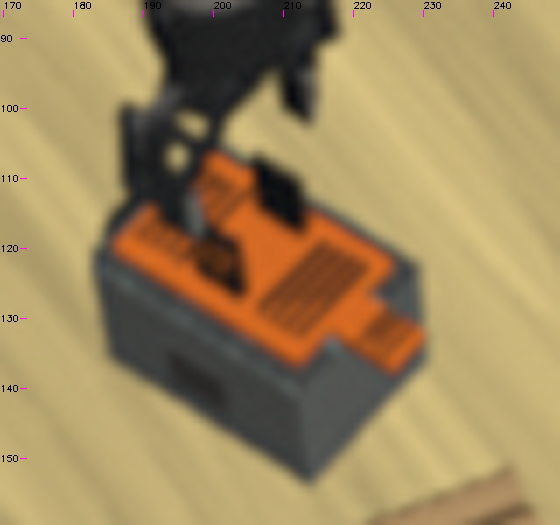

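```bash
python3 st.py; cat > tool.py <<'E'
from ov import *
from plant import manip
def toolp(col,w=None):
    s=manip.sense();R=s["eef_rot"];p=s["position"];w=s["grip_width"] if w is None else w
    back=.013*(w/.085)**2
    out=[]
    for sg in(1,-1):
        q=[(-back-a,sg*w/2,zz) for a,zz in((0,-.011),(0,.011),(.038,.011),(.038,-.011),(0,-.011))]
        out.append((np.array(q)@R.T+p,col))
    return out
E
python3 - <<'E'
from tool import *
for n,b in(("top",(340,165,420,240)),("scene",(170,85,250,160))):
    cv2.imwrite(f"pics/{n}1d.png",over(f"pics/{n}1.png",n,b,5,toolp((0,255,0))+coverp([.5045,-.244,1.9],(255,255,0))))
cv2.imwrite("pics/d1.png",np.hstack([cv2.imread(f"pics/{n}1d.png") for n in("top","scene")]))
E
```

```text
time 1.825
position [ 0.5034 -0.2449  0.1556]
joint_pos [-0.5726  0.1349  0.0419  1.4785  0.      0.6749]
ft_force [ 0.427  -0.4094 -0.2542]
moment [-0.0105 -0.0478 -0.0088]
grip_width 0.08545613636114661
[[-0.0005  0.9482  0.3177]
 [ 0.0004  0.3177 -0.9482]
 [-1.     -0.0004 -0.0005]] yaw y 18.522706965040484
```

View pics/d1.png

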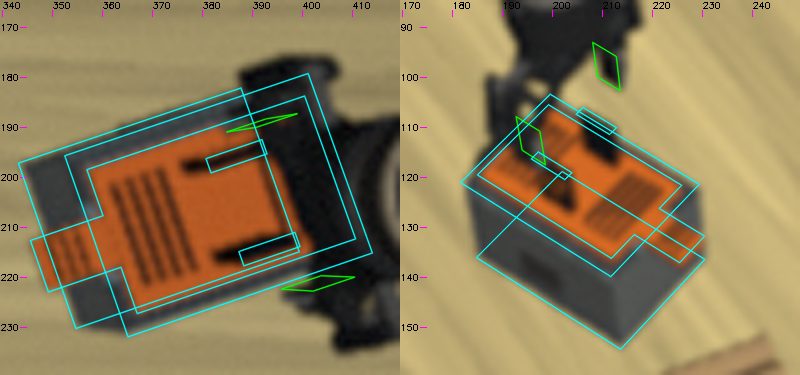

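arm_command:
  plan:
    - [1, [0.001, 0.001, -0.028], [0, 0, 0.3]]
    - [1, [0, 0, -0.018], [0, 0, 0]]
    - [1, [0, 0, -0.008], [0, 0, 0]]
    - [1, [0, 0, 0], [0, 0, 0]]

```text
time: 2.33
position: [0.5044, -0.244, 0.1013]
eef_rot: [[-0.0, 0.947, 0.323], [0.0, 0.323, -0.947], [-1.0, -0.0, -0.0]]
ft_force: [0.0, 0.4, 0.6]
grip_width: 0.0854
```

```bash
python3 st.py
```

```text
time 2.325
position [ 0.5044 -0.244   0.1013]
joint_pos [-0.5702  0.1502 -0.0493  1.3717 -0.      0.6722]
ft_force [0.03   0.372  0.5533]
moment [-0.0219  0.0107 -0.0019]
grip_width 0.08543075905554605
[[-0.0004  0.9465  0.3226]
 [ 0.0002  0.3226 -0.9465]
 [-1.     -0.0003 -0.0003]] yaw y 18.81779480174202
```

arm_command:
  plan:
    - [-1, [0, 0, 0], [0, 0, 0]]
    - [-1, [0, 0, 0], [0, 0, 0]]
    - [-1, [0, 0, 0], [0, 0, 0]]
    - [-1, [0, 0, 0], [0, 0, 0]]
  squeeze: 40

```text
time: 2.82
position: [0.5053, -0.2449, 0.1048]
eef_rot: [[0.003, 0.947, 0.323], [-0.003, 0.323, -0.947], [-1.0, 0.002, 0.004]]
ft_force: [-2.5, 0.6, 8.4]
grip_width: 0.0439
```

```bash
python3 st.py
```

```text
time 2.825
position [ 0.5053 -0.2449  0.1048]
joint_pos [-0.5701  0.1474 -0.0454  1.3741 -0.0011  0.6721]
ft_force [-2.4827  0.5687  8.3865]
moment [0.1829 0.7376 0.0382]
grip_width 0.04386350874365463
[[ 0.0027  0.9465  0.3226]
 [-0.003   0.3227 -0.9465]
 [-1.      0.0016  0.0037]] yaw y 18.823484752922713
```

arm_command:
  plan:
    - [-1, [0, 0, 0.004], [0, 0, 0]]
    - [-1, [0, 0, 0.006], [0, 0, 0]]
    - [-1, [0, 0, 0.008], [0, 0, 0]]
    - [-1, [0, 0, 0.01], [0, 0, 0]]

```text
time: 3.32
position: [0.5044, -0.2438, 0.1294]
eef_rot: [[-0.001, 0.946, 0.323], [0.001, 0.323, -0.946], [-1.0, -0.001, -0.001]]
ft_force: [0.7, -0.5, -2.5]
grip_width: 0.0439
```

```bash
python3 st.py
```

```text
time 3.325
position [ 0.5044 -0.2438  0.1294]
joint_pos [-0.5699  0.1413 -0.0031  1.4274  0.      0.6722]
ft_force [ 0.6716 -0.5316 -2.517 ]
moment [-0.0073 -0.0065 -0.0208]
grip_width 0.04389502434532902
[[-0.0008  0.9465  0.3228]
 [ 0.0005  0.3228 -0.9465]
 [-1.     -0.0006 -0.0007]] yaw y 18.832836530254447
```

arm_command:
  plan:
    - [-1, [0, 0, 0.025], [0, 0, 0]]
    - [-1, [0, 0, 0.03], [0, 0, 0]]
    - [-1, [0, 0, 0.025], [0, 0, 0]]
    - [-1, [0, 0, 0], [0, 0, 0]]

```text
time: 3.82
position: [0.5061, -0.2449, 0.2126]
eef_rot: [[0.005, 0.946, 0.323], [-0.003, 0.323, -0.946], [-1.0, 0.004, 0.005]]
ft_force: [0.2, -0.3, -1.8]
grip_width: 0.0433
```

```bash
python3 st.py; cat > look.py <<'E'
import sys
from tool import *
from plant import grab_frame
# cover pose relative to tool : C = offset
def cov(Rc,pc,col):
    h=.01
    L=[[(-.065,-.042,h),(.065,-.042,h),(.065,-.015,h),(.108,-.015,h),(.108,.015,h),(.065,.015,h),(.065,.042,h),(-.065,.042,h),(-.065,-.042,h)],[(-.065,-.042,0),(.065,-.042,0),(.065,.042,0),(-.065,.042,0),(-.065,-.042,0)]]
    L+=boxw(-.016,.016,.022,.030,.01,.054)[1:2]+boxw(-.016,.016,-.030,-.022,.01,.054)[1:2]
    return [(np.array(l)@np.array(Rc).T+pc,col) for l in L]
def snap(tag,boxes,polys,s=6):
    ims=[]
    for n,b in boxes.items():
        f=f"pics/{n}{tag}.png"; cv2.imwrite(f,grab_frame(n)); ims.append(over(f,n,b,s,polys))
    H=max(i.shape[0] for i in ims); ims=[cv2.copyMakeBorder(i,0,H-i.shape[0],0,0,0) for i in ims]
    cv2.imwrite(f"pics/c{tag}.png",np.hstack(ims))
E
python3 - <<'E'
from look import *
s=manip.sense();R=s["eef_rot"];p=s["position"]
# cover z=-tool x ; cover y = -tool y
Rc=np.c_[np.cross(-R[:,1],-R[:,0]),-R[:,1],-R[:,0]]
pc=p-Rc[:,2]*.0148
snap("2",{"top":(335,165,425,240),"scene":(180,70,255,145)},cov(Rc,pc,(0,255,0)),4.8)
E
```

```text
time 3.825
position [ 0.5061 -0.2449  0.2126]
joint_pos [-0.57    0.1351  0.1551  1.5847  0.      0.6722]
ft_force [ 0.2071 -0.3017 -1.7608]
moment [-0.0425  0.0149  0.026 ]
grip_width 0.04329589841719073
[[ 0.0052  0.9465  0.3228]
 [-0.0033  0.3228 -0.9465]
 [-1.      0.0039  0.0048]] yaw y 18.832779576327805
```

View pics/c2.png

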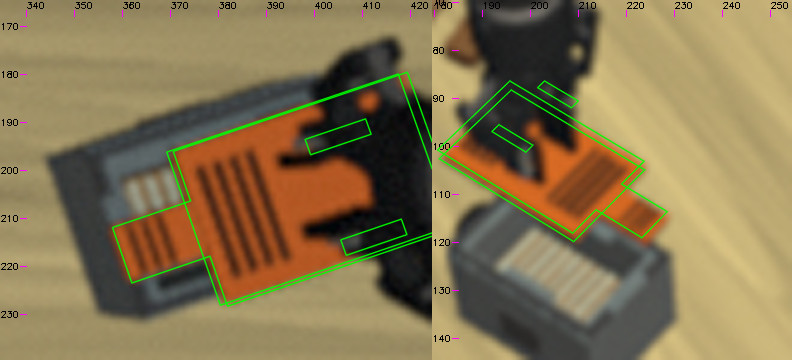

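arm_command:
  plan:
    - [-1, [-0.003, 0.038, 0.013], [0, 0, -9.2]]
    - [-1, [-0.003, 0.038, 0.013], [0, 0, -9.2]]
    - [-1, [-0.003, 0.038, 0.012], [0, 0, -9.3]]
    - [-1, [0, 0, 0], [8.9, -1.39, 0]]
    - [-1, [0, 0, 0], [8.9, -1.39, 0]]

```text
time: 4.55
position: [0.4957, -0.1278, 0.2469]
eef_rot: [[0.047, 0.989, -0.142], [0.31, -0.15, -0.939], [-0.95, 0.0, -0.313]]
ft_force: [0.3, -0.1, -2.7]
grip_width: 0.0434
```

arm_command:
  plan:
    - [-1, [0, 0, 0], [8.9, -1.39, 0]]
    - [-1, [0, 0, 0], [8.9, -1.39, 0]]
    - [-1, [0, 0, 0], [8.9, -1.39, 0]]
    - [-1, [0, 0, 0], [0, 0, 0]]

```text
time: 5.05
position: [0.4941, -0.1314, 0.2419]
eef_rot: [[0.105, 0.988, -0.117], [0.702, -0.157, -0.694], [-0.704, -0.009, -0.71]]
ft_force: [0.5, 0.4, -2.8]
grip_width: 0.0437
```

```bash
python3 st.py; cat > rest.py <<'E'
import numpy as np
ex=np.array([np.cos(1.416),np.sin(1.416),0]);z=np.array([0,0,1.]);c=np.sqrt(.5)
F=np.array([.4976,-.0754,.0291]);u=c*(ex+z);n=c*(z-ex);ry=np.cross(z,ex)
def delta(s,Rt,pt,label=""):
    from scipy.spatial.transform import Rotation as Ro
    R=s["eef_rot"]; dr=Ro.from_matrix(Rt@R.T).as_rotvec(degrees=True)
    print(label,"shift",(pt-s["position"]).round(4),"turn",dr.round(2))
E
python3 - <<'E'
from rest import *
from plant import manip
s=manip.sense()
Rt=np.c_[-n,-ry,np.cross(n,ry)]
fin=F+.065*u+.0148*n
delta(s,Rt,fin+.07*n+.004*u,"approach"); delta(s,Rt,fin)
print(u,n)
E
```

```text
time 5.05
position [ 0.4941 -0.1314  0.2419]
joint_pos [-0.7687  0.3437  0.2437  2.0011  0.616   0.7913]
ft_force [ 0.51    0.4101 -2.8495]
moment [-1.0546  0.1692  0.0184]
grip_width 0.04367427778028964
[[ 0.105   0.9876 -0.1171]
 [ 0.7023 -0.157  -0.6944]
 [-0.7041 -0.0093 -0.71  ]] yaw y -9.032207764093991
approach shift [ 0.0018  0.045  -0.104 ] turn [-0.32 -0.49  0.16]
 shift [ 0.009   0.0911 -0.1564] turn [-0.32 -0.49  0.16]
[0.10902092 0.69865187 0.70710678] [-0.10902092 -0.69865187  0.70710678]
```

```bash
cat > snapc.py <<'E'
from look import *
import sys
s=manip.sense();R=s["eef_rot"];p=s["position"]
Rc=np.c_[np.cross(-R[:,1],-R[:,0]),-R[:,1],-R[:,0]]
pc=p-Rc[:,2]*.0148
snap(sys.argv[1],{"top":(265,165,345,240),"scene":(200,100,275,200)},cov(Rc,pc,(0,255,0)),5)
E
python3 snapc.py 3;python3 st.py; python3 - <<'E'
from rest import *
from plant import manip
s=manip.sense()
Rt=np.c_[-n,-ry,np.cross(n,ry)]
fin=F+.065*u+.0148*n
delta(s,Rt,fin+.07*n+.004*u,"approach"); delta(s,Rt,fin)
E
```

```text
time 5.15
position [ 0.4952 -0.1299  0.2461]
joint_pos [-0.7652  0.3371  0.2467  2.0022  0.6171  0.7918]
ft_force [ 0.2467  0.2048 -1.5894]
moment [-1.022   0.1894 -0.0329]
grip_width 0.04378528382080699
[[ 0.1076  0.988  -0.1108]
 [ 0.699  -0.1544 -0.6983]
 [-0.707  -0.0023 -0.7072]] yaw y -8.884826243448433
approach shift [ 0.0006  0.0434 -0.1083] turn [-0.03 -0.13  0.02]
 shift [ 0.0078  0.0896 -0.1606] turn [-0.03 -0.13  0.02]
```

View pics/c3.png

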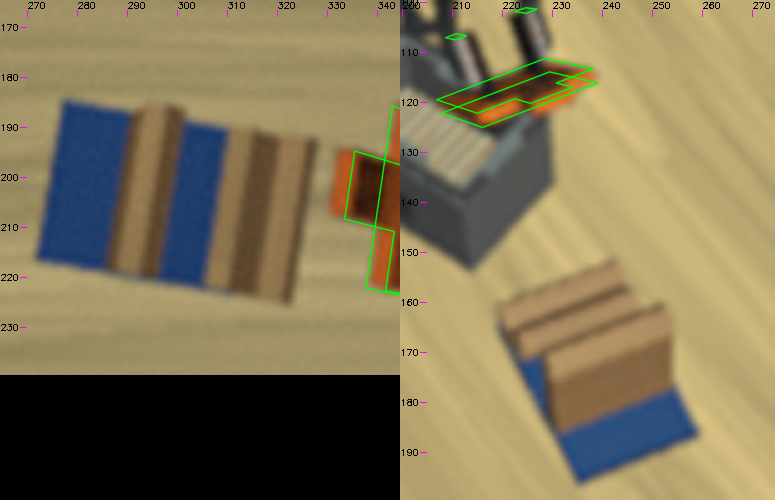

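```bash
python3 - <<'E'
from look import *
s=manip.sense();R=s["eef_rot"];p=s["position"]
Rc=np.c_[np.cross(-R[:,1],-R[:,0]),-R[:,1],-R[:,0]]
pc=p-Rc[:,2]*.0148
g=cov(Rc,pc,(0,255,0))
a=over("pics/top3.png","top",(325,170,405,240),5,g);b=over("pics/scene3.png","scene",(195,85,250,140),6.3,g)
cv2.imwrite("pics/c3b.png",np.hstack([a[:346],b[:346]]))
E
```

```text
(no output)
```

View pics/c3b.png

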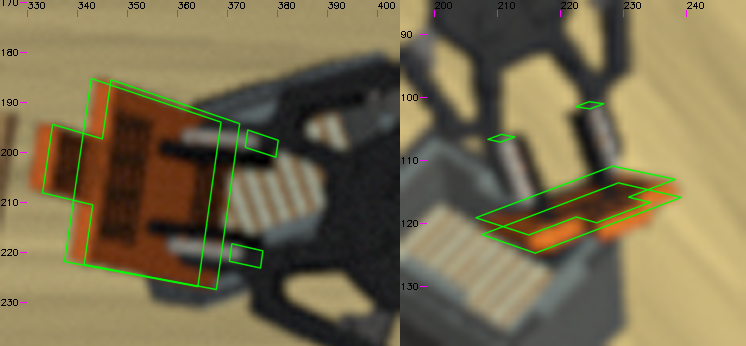

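```bash
python3 - <<'E'
from look import *
from scipy.spatial.transform import Rotation as Ro
s=manip.sense();R=s["eef_rot"];p=s["position"]
Rc=np.c_[np.cross(-R[:,1],-R[:,0]),-R[:,1],-R[:,0]]
pc=p-Rc[:,2]*.0148
piv=pc+Rc[:,2]*.034
ims=[]
for d in(4,8,12):
    Q=Ro.from_rotvec(Rc[:,1]*np.radians(d)).as_matrix()
    g=cov(Q@Rc,piv+Q@(pc-piv),(0,255,0))
    a=over("pics/top3.png","top",(325,175,385,235),4.4,g);b=over("pics/scene3.png","scene",(200,95,250,145),5.28,g)
    ims.append(np.vstack([a[:264,:264],b[:264,:264]]))
cv2.imwrite("pics/c3c.png",np.hstack(ims))
E
```

```text
(no output)
```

View pics/c3c.png

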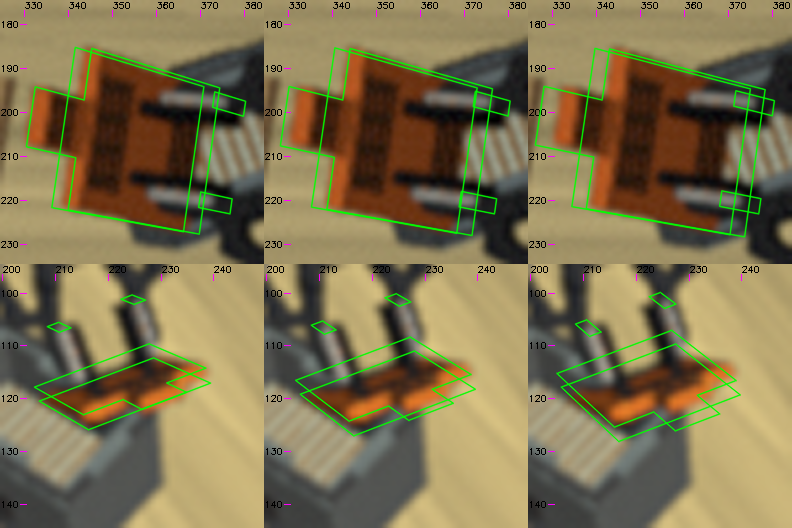

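```bash
python3 - <<'E'
s=open('look.py').read()
s=s.replace("[(-.065,-.042,0),(.065,-.042,0),(.065,.042,0),(-.065,.042,0),(-.065,-.042,0)]]","]\n    L+=[[(x,y,0) for x,y,_ in L[0]]]+[[(x,y,0),(x,y,h)] for x,y,_ in L[0]]")
open('look.py','w').write(s)
E
python3 - <<'E'
from look import *
from scipy.spatial.transform import Rotation as Ro
s=manip.sense();R=s["eef_rot"];p=s["position"]
Rc=np.c_[np.cross(-R[:,1],-R[:,0]),-R[:,1],-R[:,0]]
pc=p-Rc[:,2]*.0148
piv=pc+Rc[:,2]*.034
ims=[]
for d in(-3,0,3):
    Q=Ro.from_rotvec(Rc[:,1]*np.radians(d)).as_matrix()
    g=cov(Q@Rc,piv+Q@(pc-piv),(0,255,0))
    a=over("pics/top3.png","top",(328,178,378,233),5.28,g);b=over("pics/scene3.png","scene",(202,98,245,140),6.2,g)
    ims.append(np.vstack([a[:264,:264],b[:264,:264]]))
cv2.imwrite("pics/c3d.png",np.hstack(ims))
E
```

```text
(no output)
```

View pics/c3d.png

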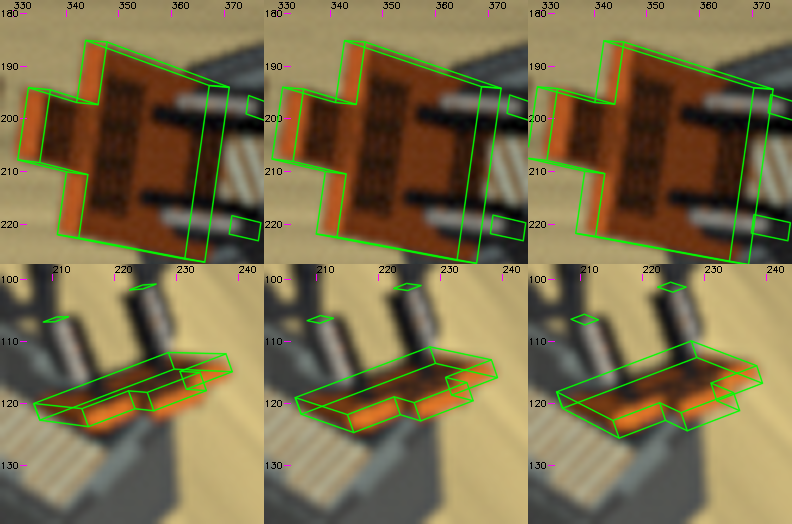

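arm_command:
  plan:
    - [-1, [0.0002, 0.017, -0.036], [0, 0, 0]]
    - [-1, [0.0002, 0.015, -0.038], [0, -0.1, 0]]
    - [-1, [0.0002, 0.0114, -0.034], [0, 0, 0]]
    - [-1, [0, 0, 0], [0, 0, 0]]
  squeeze: 60

```text
time: 5.65
position: [0.4949, -0.0838, 0.1386]
eef_rot: [[0.106, 0.989, -0.107], [0.7, -0.151, -0.698], [-0.707, -0.001, -0.708]]
ft_force: [0.4, -0.3, -1.8]
grip_width: 0.0422
```

```bash
python3 snapc.py 4;python3 st.py; cat > d.py <<'E'
from rest import *
from plant import manip
s=manip.sense()
Rt=np.c_[-n,-ry,np.cross(n,ry)]
fin=F+.065*u+.0148*n
delta(s,Rt,fin+.07*n+.004*u,"approach"); delta(s,Rt,fin)
d=s["position"]-fin; print("rel u,n,ry mm",(1e3*np.array([d@u,d@n,d@ry])).round(1),"force u,n,ry",np.round([s["ft_force"]@k for k in(u,n,ry)],1))
E
python3 d.py
```

```text
time 5.75
position [ 0.4968 -0.0861  0.1414]
joint_pos [-0.7064  0.3013 -0.0033  1.7462  0.6471  0.8521]
ft_force [ 0.5845 -0.507  -1.9856]
moment [-1.0863  0.1136 -0.0265]
grip_width 0.04229704237373697
[[ 0.1111  0.9883 -0.105 ]
 [ 0.6978 -0.1528 -0.6999]
 [-0.7077  0.0045 -0.7065]] yaw y -8.786889407946532
approach shift [-0.0009 -0.0004 -0.0036] turn [ 0.09  0.25 -0.08]
 shift [ 0.0063  0.0457 -0.0559] turn [ 0.09  0.25 -0.08]
rel u,n,ry mm [ 6.9 72.2 -0.8] force u,n,ry [-1.7 -1.1 -0.7]
```

View pics/c4.png

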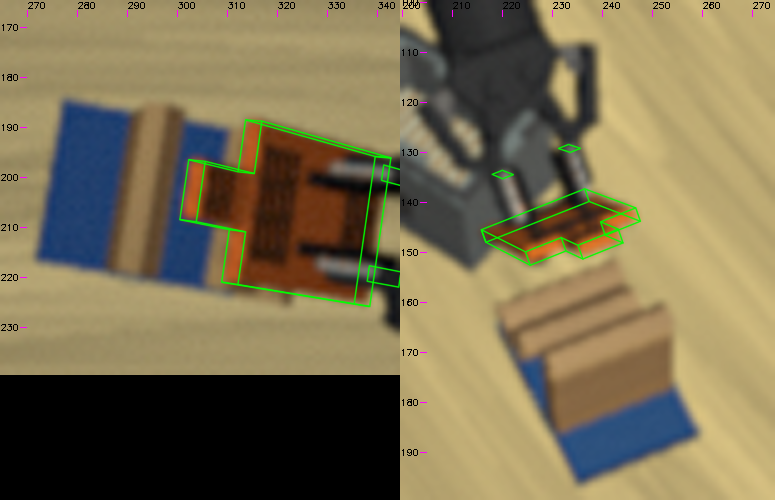

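arm_command:
  plan:
    - [-1, [0.0024, 0.0158, -0.0195], [0, 0.2, 0]]
    - [-1, [0.0024, 0.0154, -0.0156], [0, 0, 0]]
    - [-1, [0.0015, 0.0098, -0.0099], [0, 0, 0]]
    - [-1, [0.0004, 0.0028, -0.0028], [0, 0, 0]]
    - [-1, [0, 0, 0], [0, 0, 0]]

```text
time: 6.38
position: [0.5034, -0.0432, 0.0923]
eef_rot: [[0.109, 0.988, -0.109], [0.698, -0.154, -0.699], [-0.707, -0.0, -0.707]]
ft_force: [0.2, 0.3, -2.1]
grip_width: 0.0424
```

```bash
python3 snapc.py 5;python3 st.py;python3 d.py
```

```text
time 6.475
position [ 0.5034 -0.0435  0.0923]
joint_pos [-0.6368  0.2871 -0.1185  1.5988  0.677   0.9346]
ft_force [ 0.2822 -0.3513 -1.7731]
moment [-1.0271  0.1752 -0.0025]
grip_width 0.041913279857811826
[[ 0.1092  0.988  -0.1096]
 [ 0.6984 -0.1547 -0.6988]
 [-0.7073 -0.0002 -0.7069]] yaw y -8.89861234275814
approach shift [-0.0076 -0.043   0.0456] turn [ 0.02 -0.01  0.03]
 shift [-0.0004  0.0032 -0.0068] turn [ 0.02 -0.01  0.03]
rel u,n,ry mm [ 2.6  6.9 -0.8] force u,n,ry [-1.5 -1.  -0.3]
```

View pics/c5.png

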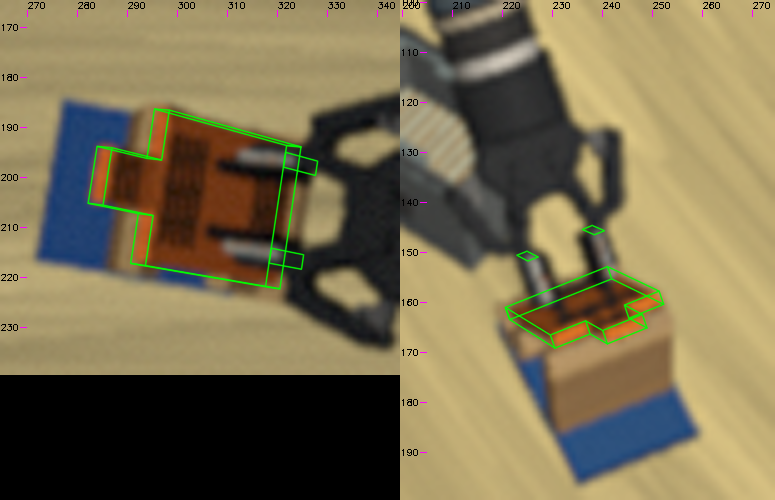

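arm_command:
  plan:
    - [-1, [0.0004, 0.0028, -0.0028], [0, 0, 0]]
    - [-1, [0.0002, 0.0021, -0.0021], [0, 0, 0]]
    - [-1, [0, 0, 0], [0, 0, 0]]

```text
time: 6.85
position: [0.5037, -0.0389, 0.0875]
eef_rot: [[0.109, 0.988, -0.11], [0.698, -0.155, -0.699], [-0.708, -0.001, -0.706]]
ft_force: [-3.2, -3.7, 2.4]
grip_width: 0.0426
```

```bash
python3 st.py;python3 d.py
```

```text
time 6.85
position [ 0.5037 -0.0389  0.0875]
joint_pos [-0.6293  0.2848 -0.1306  1.5831  0.6793  0.9442]
ft_force [-3.203  -3.7188  2.3555]
moment [-1.0058  0.3719  0.2615]
grip_width 0.04255090959697246
[[ 0.1089  0.9879 -0.1102]
 [ 0.6978 -0.1549 -0.6993]
 [-0.7079 -0.0008 -0.7063]] yaw y -8.911963526930716
approach shift [-0.0078 -0.0475  0.0504] turn [ 0.06 -0.05  0.04]
 shift [-0.0006 -0.0014 -0.0019] turn [ 0.06 -0.05  0.04]
rel u,n,ry mm [ 2.4  0.3 -0.4] force u,n,ry [-1.3  4.6  2.6]
```

arm_command:
  plan:
    - [-1, [-0.0002, -0.0011, -0.0011], [0, 0, 0]]
    - [-1, [-0.0001, -0.0009, -0.0009], [0, 0, 0]]
    - [-1, [0, 0, 0], [0, 0, 0]]

```text
time: 7.22
position: [0.5041, -0.0401, 0.0863]
eef_rot: [[0.111, 0.988, -0.109], [0.699, -0.155, -0.698], [-0.706, 0.001, -0.708]]
ft_force: [-2.3, -2.9, 4.7]
grip_width: 0.042
```

```bash
python3 d.py
```

```text
approach shift [-0.0082 -0.0463  0.0516] turn [-0.08  0.06  0.07]
 shift [-0.001  -0.0002 -0.0008] turn [-0.08  0.06  0.07]
rel u,n,ry mm [ 0.8  0.3 -1. ] force u,n,ry [1.  5.6 1.8]
```

arm_command:
  plan:
    - [-1, [-0.0002, -0.0014, -0.0014], [0, 0, 0]]
    - [-1, [0, 0, 0], [0, 0, 0]]

```text
time: 7.48
position: [0.5044, -0.0405, 0.086]
eef_rot: [[0.112, 0.988, -0.11], [0.702, -0.157, -0.695], [-0.704, 0.001, -0.711]]
ft_force: [-0.9, 1.7, 9.0]
grip_width: 0.0422
```

```bash
python3 d.py
```

```text
approach shift [-0.0086 -0.046   0.0518] turn [-0.27  0.09  0.15]
 shift [-0.0014  0.0001 -0.0005] turn [-0.27  0.09  0.15]
rel u,n,ry mm [ 0.4  0.3 -1.4] force u,n,ry [7.4 5.3 1.1]
```

arm_command:
  plan:
    - [1, [0, 0, 0], [0, 0, 0]]
    - [1, [0, 0, 0], [0, 0, 0]]
    - [1, [0, 0, 0], [0, 0, 0]]
    - [1, [0, 0, 0], [0, 0, 0]]

```text
time: 7.98
position: [0.5028, -0.0413, 0.0829]
eef_rot: [[0.108, 0.988, -0.11], [0.699, -0.154, -0.698], [-0.707, -0.002, -0.707]]
ft_force: [-0.7, -0.2, 0.7]
grip_width: 0.0851
```

```bash
python3 d.py; python3 st.py
```

```text
approach shift [-0.007  -0.0451  0.055 ] turn [-0.03 -0.11 -0.  ]
 shift [0.0002 0.001  0.0026] turn [-0.03 -0.11 -0.  ]
rel u,n,ry mm [-2.6 -1.1  0.1] force u,n,ry [0.2 0.7 0.7]
time 7.975
position [ 0.5028 -0.0413  0.0829]
joint_pos [-0.634   0.2935 -0.1308  1.5801  0.6776  0.9374]
ft_force [-0.7055 -0.2201  0.66  ]
moment [-0.6859  0.0634 -0.0428]
grip_width 0.08514948503273849
[[ 0.1076  0.988  -0.1104]
 [ 0.699  -0.1542 -0.6983]
 [-0.7069 -0.002  -0.7073]] yaw y -8.868929023237197
```

arm_command:
  plan:
    - [1, [-0.0022, -0.014, 0.0141], [0, 0, 0]]
    - [1, [-0.0044, -0.028, 0.0283], [0, 0, 0]]
    - [1, [-0.0044, -0.028, 0.0283], [0, 0, 0]]
    - [1, [0.003, 0.0, 0.035], [-9.88, 1.54, 0]]
    - [1, [0.003, 0.01, 0.03], [-9.88, 1.54, 0]]

```text
time: 8.6
position: [0.4985, -0.1035, 0.2191]
eef_rot: [[0.065, 0.987, -0.146], [0.414, -0.16, -0.896], [-0.908, -0.002, -0.419]]
ft_force: [0.9, 0.5, -0.1]
grip_width: 0.0856
```

arm_command:
  plan:
    - [1, [0.003, 0.02, 0.025], [-9.88, 1.54, 0]]
    - [1, [0.003, 0.025, 0.02], [-9.88, 1.54, 0]]
    - [1, [0.003, 0.025, 0.02], [-9.88, 1.54, 0]]
    - [1, [0.003, 0.025, 0], [-9.88, 1.54, 0]]
    - [1, [0.003, 0.025, 0], [-9.88, 1.54, 0]]

```text
time: 9.22
position: [0.5136, 0.0197, 0.286]
eef_rot: [[-0.061, 0.988, -0.142], [-0.422, -0.155, -0.893], [-0.905, 0.005, 0.426]]
ft_force: [0.1, -0.3, -0.8]
grip_width: 0.0854
```

arm_command:
  plan:
    - [1, [0.003, 0.025, 0], [-9.88, 1.54, 0]]
    - [1, [0.003, 0.02, 0], [-9.88, 1.54, 0]]
    - [1, [0, 0, 0], [0, 0, 0]]

```text
time: 9.6
position: [0.5188, 0.0674, 0.276]
eef_rot: [[-0.116, 0.989, -0.097], [-0.702, -0.15, -0.696], [-0.703, -0.013, 0.711]]
ft_force: [0.0, -0.5, -0.7]
grip_width: 0.0853
```

```bash
cat > d2.py <<'E'
from rest import *
from plant import manip
s=manip.sense()
Rt=np.c_[-u,-ry,np.cross(u,ry)]
fin=F+.134*u+.005*n
delta(s,Rt,fin+.07*u,"pre"); delta(s,Rt,fin)
d=s["position"]-fin; print("rel u,n,ry mm",(1e3*np.array([d@u,d@n,d@ry])).round(1),"force u,n,ry",np.round([s["ft_force"]@k for k in(u,n,ry)],1))
E
cat > snap2.py <<'E'
from look import *
from rest import F,u,n,ry
import sys
snap(sys.argv[1],{"top":(250,165,335,240),"scene":(200,110,275,200)},cov(np.c_[u,ry,n],F+.065*u,(0,255,0))+toolp((255,255,0)),5)
E
python3 snap2.py 6; python3 st.py; python3 d2.py
```

```text
time 9.7
position [0.519  0.0642 0.2826]
joint_pos [ 0.3669  0.4449  0.4642  2.055  -0.6594  2.253 ]
ft_force [-0.0312 -0.1433  0.6438]
moment [ 0.669  -0.1225  0.0112]
grip_width 0.08512742181641442
[[-0.111   0.988  -0.107 ]
 [-0.699  -0.1542 -0.6983]
 [-0.7065 -0.0027  0.7078]] yaw y -8.867984424735797
pre shift [ 0.0003 -0.0006 -0.1057] turn [ 0.03 -0.16 -0.  ]
 shift [-0.0074 -0.0495 -0.1552] turn [ 0.03 -0.16 -0.  ]
rel u,n,ry mm [145.1  74.4   0.4] force u,n,ry [0.4 0.6 0. ]
```

View pics/c6.png

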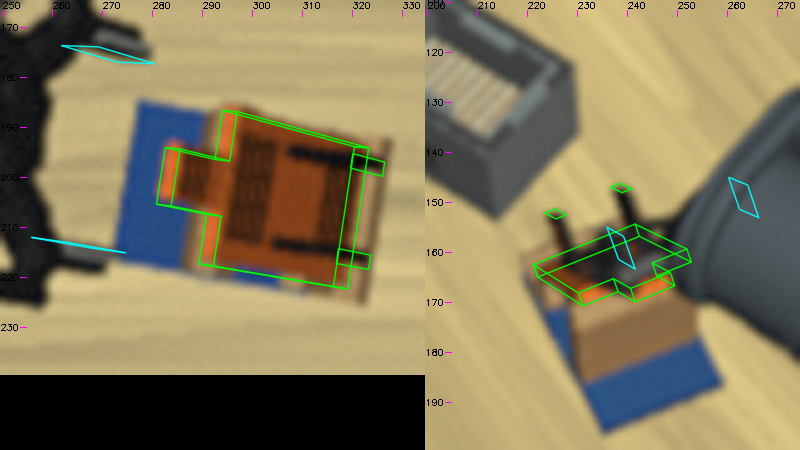

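arm_command:
  plan:
    - [1, [0.001, 0, -0.04], [0, 0, 0]]
    - [1, [0.001, 0, -0.04], [0, -0.1, 0]]
    - [1, [0, 0, -0.025], [0, 0, 0]]
    - [1, [-0.0033, -0.021, -0.0212], [0, 0, 0]]
    - [1, [-0.0022, -0.014, -0.0141], [0, 0, 0]]

```text
time: 10.32
position: [0.5157, 0.0265, 0.1459]
eef_rot: [[-0.107, 0.987, -0.117], [-0.696, -0.159, -0.7], [-0.71, 0.007, 0.705]]
ft_force: [0.0, -0.5, -0.4]
grip_width: 0.0852
```

arm_command:
  plan:
    - [1, [-0.0011, -0.007, -0.007], [0, 0, 0]]
    - [1, [0, 0, 0], [0, 0, 0]]

```text
time: 10.58
position: [0.5145, 0.0206, 0.1384]
eef_rot: [[-0.108, 0.987, -0.115], [-0.697, -0.158, -0.699], [-0.709, 0.005, 0.705]]
ft_force: [-0.1, -0.2, 0.4]
grip_width: 0.0853
```

```bash
python3 snap2.py 7; python3 st.py; python3 d2.py
```

```text
time 10.675
position [0.515  0.0216 0.1383]
joint_pos [ 0.3027  0.3988  0.1217  1.7061 -0.6864  2.1817]
ft_force [-0.8389 -0.0209  0.6103]
moment [ 0.6419 -0.1368  0.0167]
grip_width 0.08520203773835884
[[-0.107   0.9877 -0.1141]
 [-0.6973 -0.1564 -0.6995]
 [-0.7087  0.0047  0.7055]] yaw y -8.995998264943111
pre shift [0.0043 0.042  0.0386] turn [-0.09  0.29  0.13]
 shift [-0.0034 -0.0069 -0.0109] turn [-0.09  0.29  0.13]
rel u,n,ry mm [12.9  2.5 -2.3] force u,n,ry [0.3 0.5 0.8]
```

View pics/c7.png

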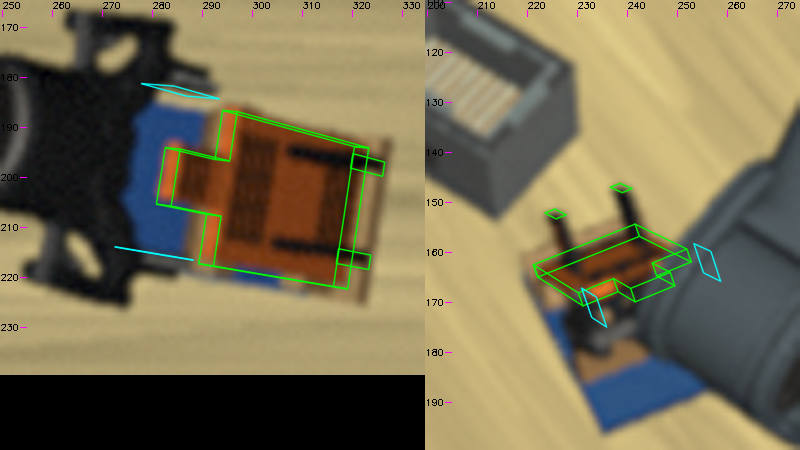

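arm_command:
  plan:
    - [1, [-0.001, -0.0067, -0.0103], [0, 0.3, 0.1]]
    - [1, [0, 0, 0], [0, 0, 0]]

```text
time: 10.92
position: [0.5129, 0.0149, 0.1253]
eef_rot: [[-0.112, 0.988, -0.105], [-0.698, -0.154, -0.699], [-0.707, -0.005, 0.707]]
ft_force: [0.4, -0.6, -0.5]
grip_width: 0.0853
```

```bash
python3 d2.py
```

```text
pre shift [0.0064 0.0488 0.0516] turn [-0.02 -0.28 -0.01]
 shift [-0.0012 -0.0001  0.0021] turn [-0.02 -0.28 -0.01]
rel u,n,ry mm [-1.2 -1.7 -1.2] force u,n,ry [-0.7 -0.  -0.5]
```

arm_command:
  plan:
    - [-1, [0, 0, 0], [0, 0, 0]]
    - [-1, [0, 0, 0], [0, 0, 0]]
    - [-1, [0, 0, 0], [0, 0, 0]]
    - [-1, [0, 0, 0], [0, 0, 0]]
    - [-1, [0, 0, 0], [0, 0, 0]]
  squeeze: 80

```text
time: 11.55
position: [0.5136, 0.0154, 0.1266]
eef_rot: [[-0.11, 0.988, -0.107], [-0.698, -0.154, -0.699], [-0.708, -0.003, 0.707]]
ft_force: [0.4, 2.5, 1.8]
grip_width: 0.029
```

```bash
python3 snap2.py 8; python3 st.py; python3 d2.py
```

```text
time 11.65
position [0.5136 0.0154 0.1266]
joint_pos [ 0.2932  0.3987  0.0972  1.6792 -0.6897  2.1663]
ft_force [0.2137 2.2797 1.973 ]
moment [ 0.7817  0.0035 -0.0828]
grip_width 0.029006566730703946
[[-0.1104  0.9881 -0.1069]
 [-0.698  -0.1537 -0.6994]
 [-0.7075 -0.0026  0.7067]] yaw y -8.838980477587146
pre shift [0.0057 0.0483 0.0503] turn [-0.06 -0.14 -0.03]
 shift [-0.002  -0.0006  0.0008] turn [-0.06 -0.14 -0.03]
rel u,n,ry mm [ 0.1 -1.2 -1.8] force u,n,ry [ 3.  -0.2  0.1]
```

View pics/c8.png

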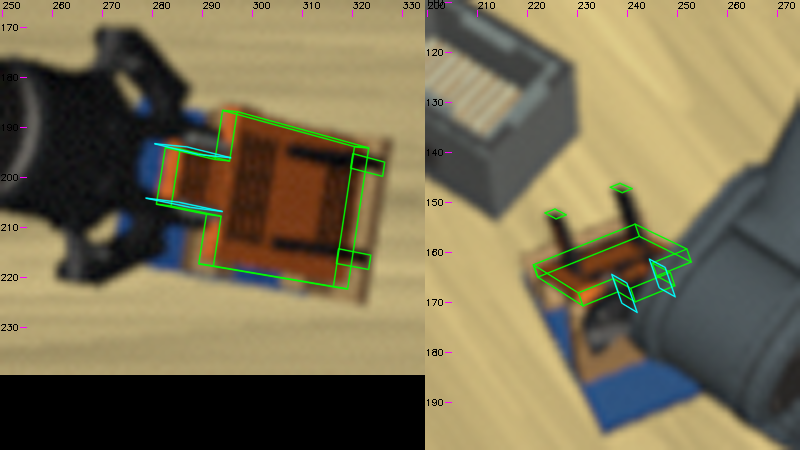

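arm_command:
  plan:
    - [-1, [-0.0011, -0.007, 0.0071], [0, 0, 0]]
    - [-1, [-0.0027, -0.0175, 0.0177], [0, 0, 0]]
    - [-1, [-0.0033, -0.021, 0.0212], [0, 0, 0]]
    - [-1, [0, 0, 0.025], [4, -0.6, 0]]
    - [-1, [0, 0, 0.035], [8, -1.2, 0]]

```text
time: 12.28
position: [0.5049, -0.0297, 0.2294]
eef_rot: [[-0.091, 0.988, -0.122], [-0.532, -0.152, -0.833], [-0.842, -0.011, 0.54]]
ft_force: [-0.3, 0.1, -1.1]
grip_width: 0.0289
```

```bash
python3 st.py; cat > snap3.py <<'E'
from look import *
import sys
s=manip.sense();R=s["eef_rot"];p=s["position"]
Rc=np.c_[-R[:,0],-R[:,1],np.cross(R[:,0],R[:,1])]
pc=p-.069*Rc[:,0]-.0038*Rc[:,2]
tb=eval(sys.argv[2]);sb=eval(sys.argv[3])
snap(sys.argv[1],{"top":tb,"scene":sb},cov(Rc,pc,(0,255,0))+rackp([.4663,.2446,-1.765],(255,255,0)),float(sys.argv[4]))
def f(c): return c
E
python3 snap3.py 9 "(255,165,345,240)" "(195,100,275,180)" 4.5
```

```text
time 12.275
position [ 0.5049 -0.0297  0.2294]
joint_pos [ 0.1315  0.1661  0.1201  1.7131 -0.5416  1.9038]
ft_force [-0.2784  0.136  -1.1116]
moment [ 0.8747 -0.1912  0.0266]
grip_width 0.028896560779372214
[[-0.0915  0.9883 -0.1217]
 [-0.5321 -0.1518 -0.833 ]
 [-0.8417 -0.0114  0.5398]] yaw y -8.734140350040448
```

View pics/c9.png

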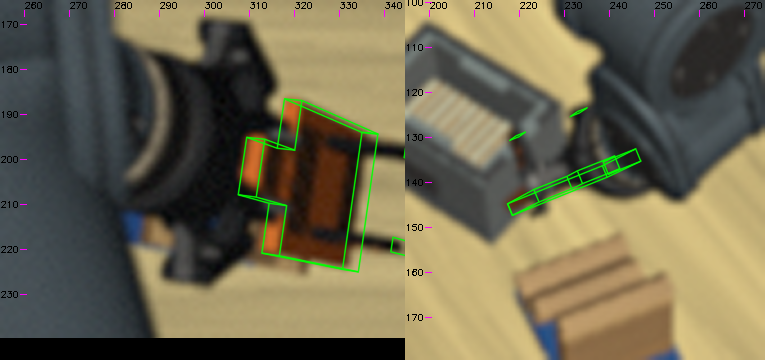

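arm_command:
  plan:
    - [-1, [0, 0, 0.03], [8.2, -1.3, 0]]
    - [-1, [0, 0.01, 0.025], [8.2, -1.3, 0]]
    - [-1, [-0.003, 0.03, 0.01], [8.2, -1.3, 0]]
    - [-1, [-0.008, 0.045, 0], [7.7, -1.2, -1.1]]
    - [-1, [-0.008, 0.045, 0], [0, 0, -1.1]]

```text
time: 13.0
position: [0.487, 0.098, 0.2966]
eef_rot: [[-0.005, 0.981, -0.195], [-0.003, -0.195, -0.981], [-1.0, -0.004, 0.004]]
ft_force: [-0.4, 1.5, -1.9]
grip_width: 0.0287
```

arm_command:
  plan:
    - [-1, [-0.008, 0.045, 0], [0, 0, 0]]
    - [-1, [-0.007, 0.045, 0], [0, 0, 0]]
    - [-1, [-0.004, 0.035, 0], [0, 0, 0]]
    - [-1, [0, 0.015, 0], [0, 0, 0]]
    - [-1, [0, 0, 0], [0, 0, 0]]

```text
time: 13.62
position: [0.468, 0.2396, 0.2961]
eef_rot: [[-0.006, 0.982, -0.188], [-0.004, -0.188, -0.982], [-1.0, -0.005, 0.005]]
ft_force: [0.4, -1.5, -1.1]
grip_width: 0.0288
```

```bash
python3 st.py; python3 snap3.py 10 "(150,180,245,265)" "(250,140,330,250)" 4; python3 st.py | head -2; cat > d3.py <<'E'
import numpy as np
from rest import delta
from plant import manip
s=manip.sense()
a=-1.765+np.pi/2; ty=np.array([np.cos(a),np.sin(a),0]);tx=np.array([0,0,-1.])
delta(s,np.c_[tx,ty,np.cross(tx,ty)],np.array([.4663,.2458,.146]))
E
python3 d3.py
```

```text
time 13.625
position [0.468  0.2396 0.2961]
joint_pos [ 0.3468  0.0857  0.269   1.7611 -0.0021  2.1066]
ft_force [ 0.3659 -1.5159 -1.1044]
moment [ 0.0138 -0.0055 -0.0014]
grip_width 0.028795069509481255
[[-0.0058  0.9822 -0.1878]
 [-0.0043 -0.1879 -0.9822]
 [-1.     -0.0049  0.0054]] yaw y -10.828974550956612
time 13.725
position [0.4684 0.2384 0.2967]
 shift [-0.0021  0.0074 -0.1507] turn [ 0.23 -0.28 -0.17]
```

View pics/c10.png

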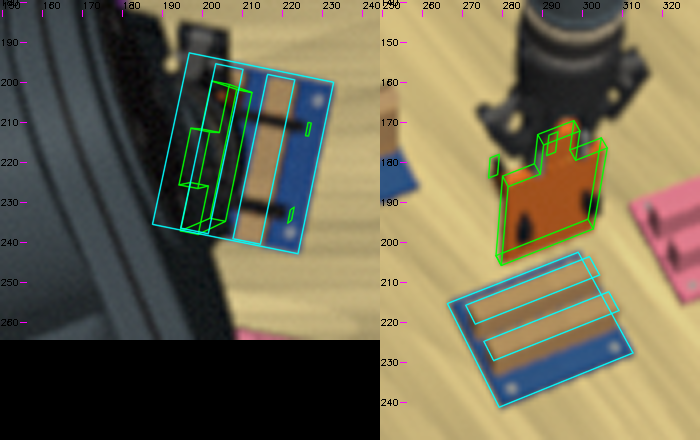

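arm_command:
  plan:
    - [-1, [-0.002, 0.0074, -0.03], [0.2, -0.3, -0.2]]
    - [-1, [0, 0, -0.035], [0, 0, 0]]
    - [-1, [0, 0, -0.015], [0, 0, 0]]
    - [-1, [0, 0, 0], [0, 0, 0]]

```text
time: 14.22
position: [0.4658, 0.2457, 0.2162]
eef_rot: [[-0.001, 0.981, -0.194], [-0.0, -0.194, -0.981], [-1.0, -0.001, 0.0]]
ft_force: [0.3, 0.4, -1.5]
grip_width: 0.029
```

```bash
python3 snap3.py 11 "(160,180,240,255)" "(255,160,325,250)" 5; python3 st.py | head -2;python3 d3.py
```

```text
time 14.325
position [0.467  0.2466 0.2186]
 shift [-0.0007 -0.0008 -0.0726] turn [-0.1   0.18  0.02]
```

View pics/c11.png

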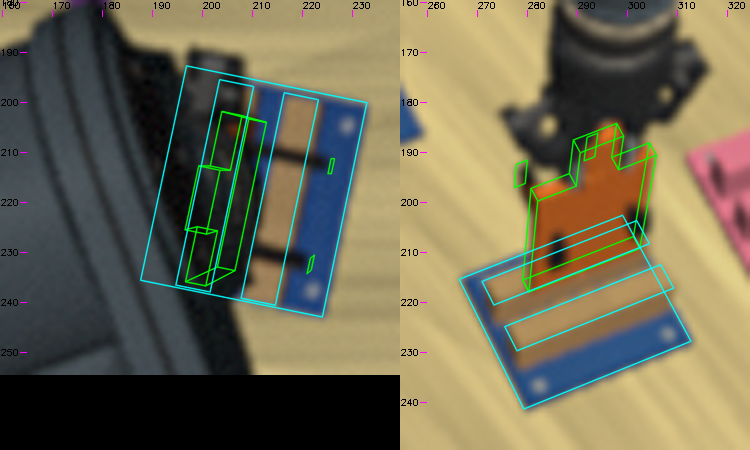

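arm_command:
  plan:
    - [-1, [-0.0007, -0.0008, -0.015], [0, 0.1, 0]]
    - [-1, [0, 0, -0.015], [0, 0, 0]]
    - [-1, [0, 0, -0.01], [0, 0, 0]]
    - [-1, [0, 0, 0], [0, 0, 0]]

```text
time: 14.82
position: [0.4658, 0.2466, 0.184]
eef_rot: [[0.005, 0.981, -0.192], [0.004, -0.192, -0.981], [-1.0, 0.004, -0.005]]
ft_force: [-6.2, -2.9, 22.8]
grip_width: 0.0288
```

```bash
python3 snap3.py 12 "(160,180,240,255)" "(255,160,325,250)" 5; python3 st.py | grep -v joint;python3 d3.py
```

```text
time 14.925
position [0.4658 0.2466 0.184 ]
ft_force [-5.8366 -1.883  23.6643]
moment [-0.6656  2.1357  0.0369]
grip_width 0.028929035932816566
[[ 0.0052  0.9814 -0.192 ]
 [ 0.0038 -0.192  -0.9814]
 [-1.      0.0044 -0.0047]] yaw y -11.06821593883445
 shift [ 0.0005 -0.0008 -0.038 ] turn [-0.22  0.3  -0.06]
```

View pics/c12.png

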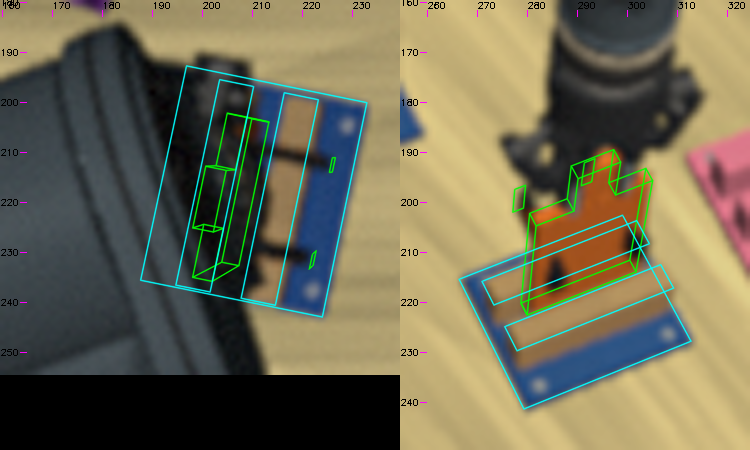

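```bash
python3 - <<'E'
from ov import *
a=over("pics/scene12.png","scene",(262,180,318,245),9,[])
b=over("pics/top12.png","top",(180,185,240,250),4.5,[])
cv2.imwrite("pics/z12.png",np.hstack([a,cv2.copyMakeBorder(b,0,a.shape[0]-b.shape[0],0,0,0)]))
E
```

```text
(no output)
```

View pics/z12.png

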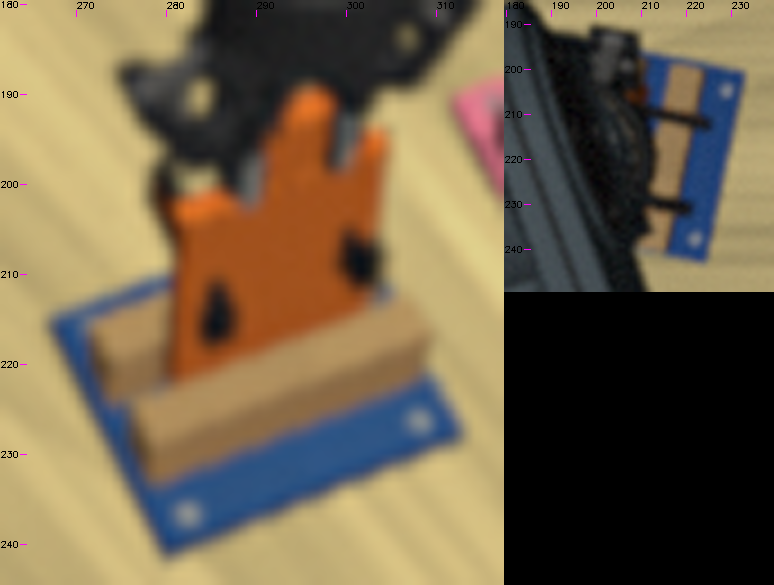

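```bash
python3 - <<'E'
from ov import *
p=[.4663,.2446,-1.765]
for x in(-.029,-.009,.009,.029):
    for z in (.052,.012):
        q=T3(p,[(x,.06,z),(x,-.06,z)])
        print(x,z,"scene",proj("scene",q).round(1).tolist(),"top",proj("top",q).round(1).tolist())
a=over("pics/scene0.png","scene",(262,195,318,245),14,[])
b=over("pics/top0.png","top",(184,188,236,246),12,[])
cv2.imwrite("pics/k1.png",a);cv2.imwrite("pics/k2.png",b[:600])
E
```

```text
-0.029 0.052 scene [[277.8, 229.5], [309.1, 217.0]] top [[203.3, 195.3], [194.6, 236.4]]
-0.029 0.012 scene [[277.3, 234.4], [308.0, 222.1]] top [[204.9, 196.0], [196.5, 235.5]]
-0.009 0.052 scene [[275.4, 224.7], [306.6, 212.3]] top [[210.1, 196.7], [201.4, 237.8]]
-0.009 0.012 scene [[275.0, 229.6], [305.5, 217.4]] top [[211.4, 197.3], [203.1, 236.9]]
0.009 0.052 scene [[273.2, 220.4], [304.3, 208.1]] top [[216.3, 198.0], [207.6, 239.1]]
0.009 0.012 scene [[272.8, 225.4], [303.3, 213.3]] top [[217.4, 198.5], [209.0, 238.1]]
0.029 0.052 scene [[270.8, 215.7], [301.8, 203.5]] top [[223.1, 199.3], [214.5, 240.4]]
0.029 0.012 scene [[270.5, 220.7], [300.8, 208.8]] top [[223.9, 199.8], [215.6, 239.4]]
```

View pics/k1.png

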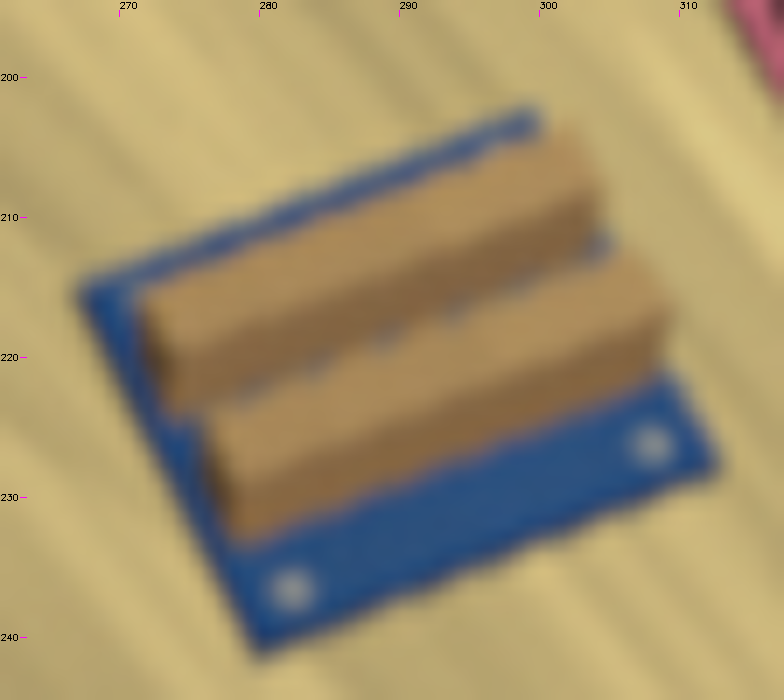

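View pics/k2.png

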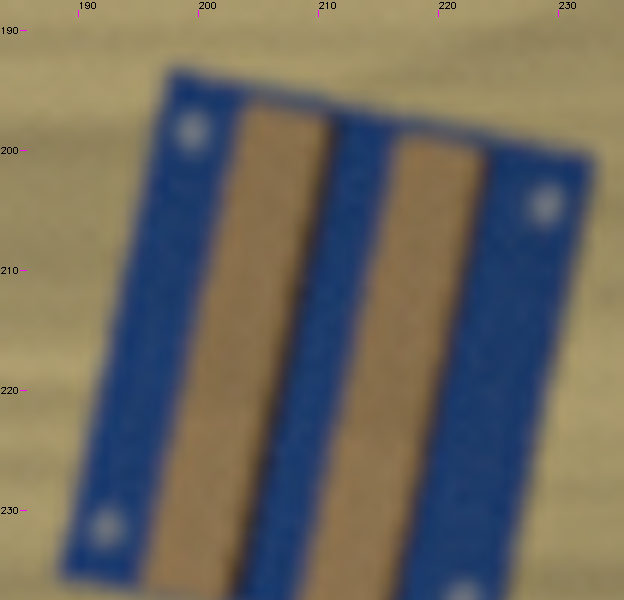

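arm_command:
  plan:
    - [-1, [0, 0, 0.012], [0, 0, 0]]
    - [-1, [0, -0.003, 0], [-0.1, 0.1, 0]]
    - [-1, [0, 0, -0.008], [0, 0, 0]]
    - [-1, [0, 0, -0.006], [0, 0, 0]]

```text
time: 15.42
position: [0.4648, 0.2427, 0.1729]
eef_rot: [[-0.005, 0.981, -0.193], [-0.002, -0.193, -0.981], [-1.0, -0.005, 0.003]]
ft_force: [0.0, -0.8, -2.9]
grip_width: 0.0287
```

```bash
python3 st.py | grep -v joint;python3 d3.py
```

```text
time 15.425
position [0.4648 0.2427 0.1729]
ft_force [ 0.0268 -0.7742 -2.8889]
moment [-0.0193  0.0074  0.0179]
grip_width 0.028681645143164874
[[-0.0053  0.9812 -0.1927]
 [-0.0016 -0.1927 -0.9813]
 [-1.     -0.0049  0.0026]] yaw y -11.11181554744785
 shift [ 0.0015  0.0031 -0.0269] turn [ 0.09 -0.3  -0.02]
```

arm_command:
  plan:
    - [-1, [0, 0, -0.01], [0, 0, 0]]
    - [-1, [0, 0, -0.009], [0, 0, 0]]
    - [-1, [0, 0, -0.005], [0, 0, 0]]
    - [-1, [0, 0, 0], [0, 0, 0]]

```text
time: 15.92
position: [0.4652, 0.243, 0.1506]
eef_rot: [[-0.003, 0.981, -0.193], [-0.001, -0.193, -0.981], [-1.0, -0.003, 0.001]]
ft_force: [-0.0, -0.2, -0.6]
grip_width: 0.0289
```

```bash
python3 st.py | grep -v joint;python3 d3.py
```

```text
time 15.925
position [0.4652 0.243  0.1506]
ft_force [-0.0491 -0.1679 -0.645 ]
moment [ 0.0617 -0.0055 -0.0258]
grip_width 0.028876970711277778
[[-0.0032  0.9813 -0.1925]
 [-0.0008 -0.1925 -0.9813]
 [-1.     -0.003   0.0014]] yaw y -11.09993408057004
 shift [ 0.0011  0.0028 -0.0046] turn [ 0.05 -0.19 -0.03]
```

arm_command:
  plan:
    - [-1, [0, 0, -0.003], [0, 0, 0]]
    - [-1, [0, 0, -0.002], [0, 0, 0]]
    - [-1, [0, 0, 0], [0, 0, 0]]

```text
time: 16.3
position: [0.4656, 0.2431, 0.1463]
eef_rot: [[-0.002, 0.981, -0.192], [-0.0, -0.192, -0.981], [-1.0, -0.002, 0.001]]
ft_force: [0.1, -0.3, -1.9]
grip_width: 0.0289
```

```bash
python3 snap3.py 13 "(160,180,240,255)" "(255,160,325,250)" 5;python3 st.py | grep -v joint;python3 d3.py
```

```text
time 16.4
position [0.4656 0.2432 0.1464]
ft_force [ 0.3642  0.4226 -3.0126]
moment [ 0.0002 -0.0207  0.0092]
grip_width 0.028987069248406713
[[-0.002   0.9813 -0.1925]
 [-0.0004 -0.1925 -0.9813]
 [-1.     -0.0019  0.0008]] yaw y -11.096295717071609
 shift [ 0.0007  0.0026 -0.0004] turn [ 0.02 -0.12 -0.03]
```

View pics/c13.png

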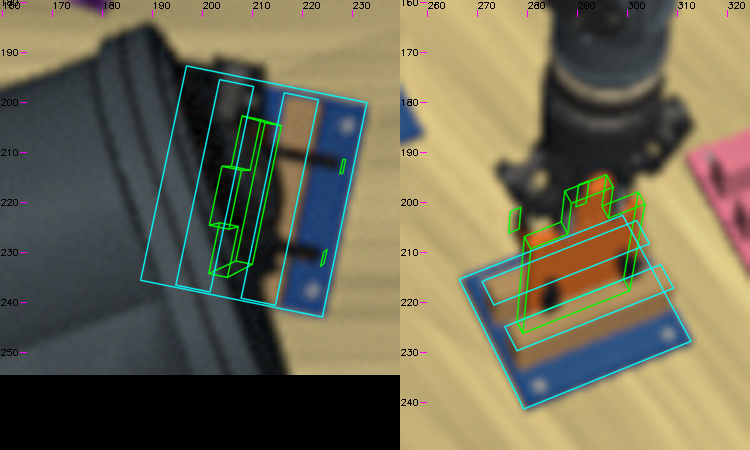

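arm_command:
  plan:
    - [-1, [0, 0, -0.002], [0, 0, 0]]
    - [-1, [0, 0, -0.001], [0, 0, 0]]
    - [-1, [0, 0, 0], [0, 0, 0]]

```text
time: 16.77
position: [0.4658, 0.2433, 0.1444]
eef_rot: [[-0.001, 0.981, -0.192], [0.0, -0.192, -0.981], [-1.0, -0.001, 0.0]]
ft_force: [-1.8, 0.2, 3.7]
grip_width: 0.0288
```

```bash
python3 st.py | grep -v joint
```

```text
time 16.775
position [0.4658 0.2433 0.1444]
ft_force [-1.7506  0.1525  3.7296]
moment [-0.1385  0.4089 -0.0277]
grip_width 0.028830205487557548
[[-0.001   0.9813 -0.1924]
 [ 0.0001 -0.1924 -0.9813]
 [-1.     -0.001   0.0001]] yaw y -11.093875032075312
```

arm_command:
  plan:
    - [-1, [0, 0, -0.0015], [0, 0, 0]]
    - [-1, [0, 0, 0], [0, 0, 0]]

```text
time: 17.02
position: [0.4659, 0.2435, 0.1443]
eef_rot: [[-0.0, 0.981, -0.192], [0.001, -0.192, -0.981], [-1.0, -0.0, -0.001]]
ft_force: [-3.9, -1.2, 10.1]
grip_width: 0.0287
```

arm_command:
  plan:
    - [0.3, [0, 0, 0], [0, 0, 0]]
    - [0.3, [0, 0, 0], [0, 0, 0]]
    - [0.3, [0, 0, 0], [0, 0, 0]]
    - [0.3, [0, 0, 0], [0, 0, 0]]

```text
time: 17.52
position: [0.4654, 0.243, 0.1413]
eef_rot: [[-0.003, 0.981, -0.193], [-0.001, -0.193, -0.981], [-1.0, -0.003, 0.001]]
ft_force: [-1.3, 0.6, 1.1]
grip_width: 0.0554
```

```bash
python3 snap3.py 14 "(160,180,240,255)" "(255,160,325,250)" 5;python3 st.py | grep -v joint
```

```text
time 17.625
position [0.4655 0.2431 0.1416]
ft_force [ 0.17   -0.4839  0.0069]
moment [-0.0306 -0.0122 -0.0081]
grip_width 0.055387672575834705
[[-0.0025  0.9813 -0.1925]
 [-0.0006 -0.1926 -0.9813]
 [-1.     -0.0024  0.0011]] yaw y -11.10169852756507
```

View pics/c14.png

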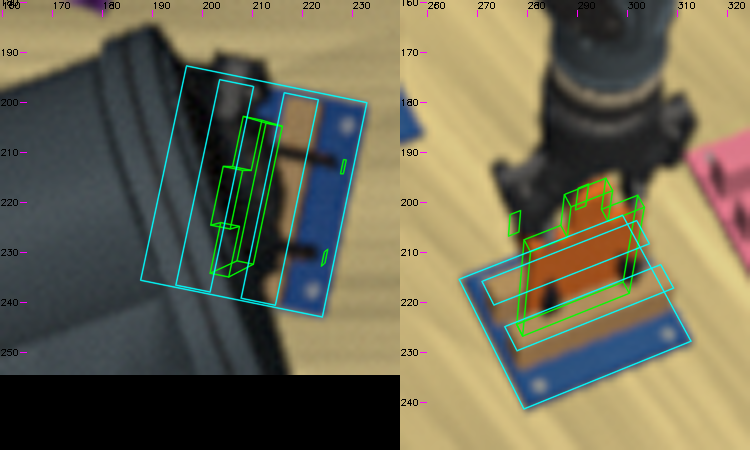

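Released cleanly; the cover is standing. I'll withdraw straight up, then clear the view.

arm_command:
  plan:
    - [0.3, [0, 0, 0.02], [0, 0, 0]]
    - [0.3, [0, 0, 0.04], [0, 0, 0]]
    - [0.3, [0, 0, 0.05], [0, 0, 0]]
    - [0.3, [-0.03, -0.04, 0.03], [0, 0, 0]]
    - [0.3, [-0.03, -0.055, 0], [0, 0, 0]]

```text
time: 18.25
position: [0.4068, 0.1481, 0.285]
eef_rot: [[0.004, 0.982, -0.19], [0.0, -0.19, -0.982], [-1.0, 0.004, -0.001]]
ft_force: [0.7, -1.9, 0.3]
grip_width: 0.0557
```

arm_command:
  plan:
    - [0.3, [-0.03, -0.055, 0], [0, 0, 0]]
    - [0.3, [-0.02, -0.055, 0], [0, 0, 0]]
    - [0.3, [0, -0.055, 0], [0, 0, 0]]
    - [0.3, [0, -0.03, 0], [0, 0, 0]]
    - [0.3, [0, 0, 0], [0, 0, 0]]

```text
time: 18.88
position: [0.3556, -0.0482, 0.2818]
eef_rot: [[-0.002, 0.98, -0.197], [-0.001, -0.197, -0.98], [-1.0, -0.002, 0.001]]
ft_force: [-0.9, 0.3, 0.7]
grip_width: 0.0556
```

```bash
python3 - <<'E'
from look import *
from rest import *
a=-1.765+np.pi/2; ry=-np.array([np.cos(a),np.sin(a),0]);up=np.array([0,0,1.]);cz=np.cross(up,ry)
P=np.array([.4657,.2430,.012+.065])-.005*cz
g=cov(np.c_[up,ry,cz],P,(0,255,0))
snap("15",{"top":(165,180,245,255),"scene":(250,160,325,250)},[],5)
ims=[over("pics/top15.png","top",(165,180,245,255),4.8,g),over("pics/scene15.png","scene",(255,170,325,250),4.5,g)]
cv2.imwrite("pics/c15g.png",np.hstack([i[:360] for i in ims]))
E
python3 st.py | grep -v joint
```

```text
time 18.975
position [ 0.3557 -0.0464  0.2819]
ft_force [0.8784 0.3876 0.3905]
moment [ 0.0236  0.0184 -0.0278]
grip_width 0.05498172565957182
[[-0.0021  0.9811 -0.1934]
 [ 0.0001 -0.1934 -0.9811]
 [-1.     -0.002   0.0003]] yaw y -11.151517065366399
```

View pics/c15.png

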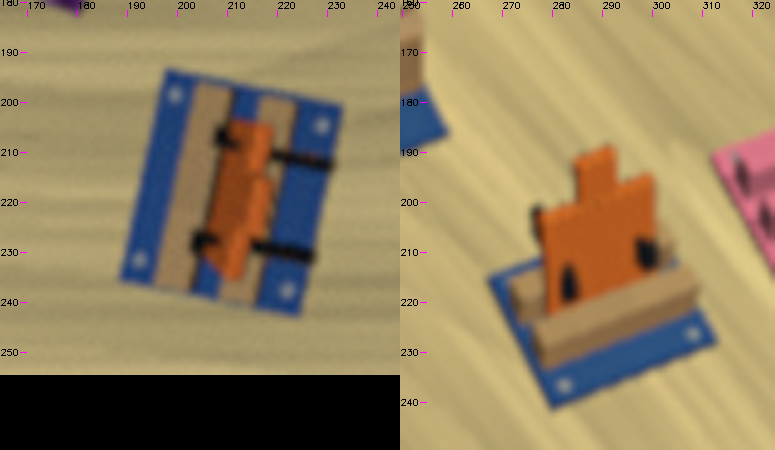

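View pics/c15g.png

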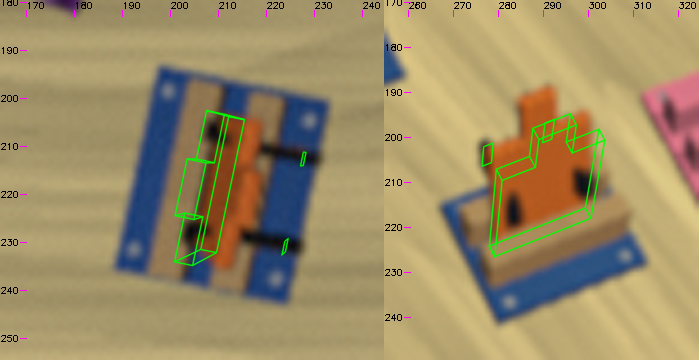

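View pics/scene15.png

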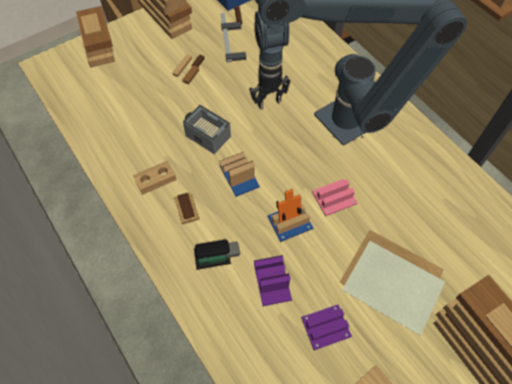

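```bash
python3 - <<'E'
from look import *
a=-1.765+np.pi/2; ry=-np.array([np.cos(a),np.sin(a),0]);up=np.array([0,0,1.]);out=np.cross(up,ry) # cover z when vertical (toward -y)
S=np.array([.4657,.2435,.012])
ims=[]
for th,lift in((11.5,0),(11.5,.006)):
    t=np.radians(th)
    cx=up*np.cos(t)+out*np.sin(t); cz=out*np.cos(t)-up*np.sin(t)
    # bottom lowest corner is z=10 side? points at x=-65: z=0 -> h0, z=.01 lower by .01*sin t
    # back lower corner (z=0) touches near wall: out=-.009 ; top face corner (z=.01) on floor
    B=S-out*.009+up*(.01*np.sin(t)+lift)
    O=B+cx*.065
    g=cov(np.c_[cx,ry,cz],O,(0,255,0))
    ims.append(np.hstack([over("pics/top15.png","top",(185,185,235,245),6,g),over("pics/scene15.png","scene",(265,180,320,240),6,g)]))
cv2.imwrite("pics/c15h.png",ims[0]);cv2.imwrite("pics/c15i.png",ims[1])
E
```

```text
(no output)
```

View pics/c15h.png

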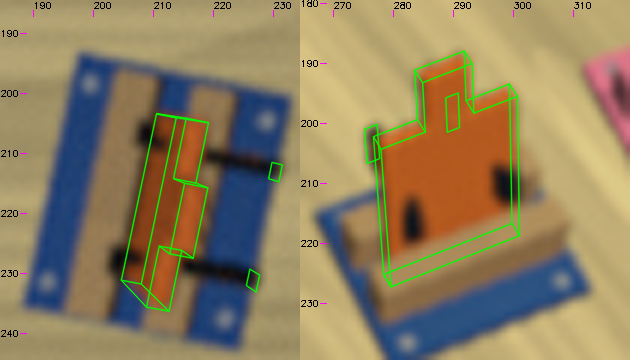

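View pics/c15i.png

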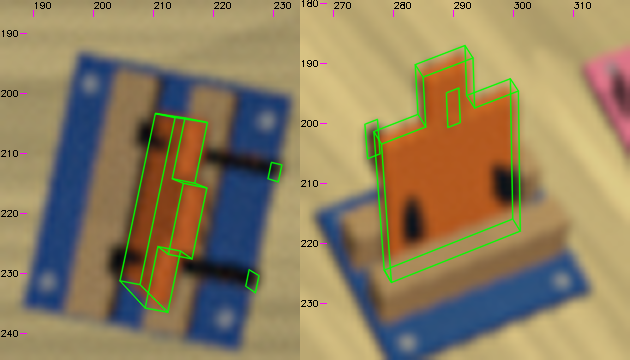

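```bash
python3 - <<'E'
from plant import order
import cv2,numpy as np
a=cv2.imread("pics/scene0.png").astype(int);b=cv2.imread("pics/scene15.png").astype(int)
d=np.abs(a-b).max(2)
for n,(x0,y0,x1,y1) in dict(blank=(130,155,180,195),block=(170,190,202,225),sander=(190,235,245,272)).items(): print(n,d[y0:y1,x0:x1].max())
print(order.hand_in())
E
```

```text
blank 6
block 6
sander 6
the job is handed in; nothing more can be done
None
```

The job is done and handed in at about 19 s on the robot clock. I don't know the verdict, since the hand-in reports none.

- **Opening:** I squeezed both tabs in and lifted the cover straight off; the weight on the wrist was about 2.5 N.
- **Rest:** I leaned the cover on the blue-based rest and pushed its foot against the ledge, which pushed back with about 7 N. I let go and backed away, and a picture showed it lying there, 2 to 3 mm off-centre sideways.
- **Rack:** I took it again by the tongue and lifted it off square to the slope. My first try at lowering it set the foot down on a rack bar, with about 23 N pushing back. I raised it, moved it 3 mm and lowered it to the slot floor, which I felt as contact (pressed to about 10 N). Then I let go and backed off.

**Last checks:**
- The final pictures show the cover tongue up, about midway along the slot and fully down.
- It is not exactly vertical. It leans about 11.5° toward the tab side, which is all the play the 18 mm slot gives a 10 mm plate. An overlay of that pose with the foot on the floor matched both cameras.
- The image areas around the sander, sanding block and blank are unchanged from the start.
- The robot was touching nothing at hand-in.

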